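# Weigh out ring cores on the spindle pan of a spring scale

## Task

Weigh out an order of the middle-sized ring cores from the mat: put them one at a time over the spindle of the spring scale, each lowered until it lies flat on the pan or on the core below and let go so that the needle settles, and stop with the first core that brings the needle up to or past the steel marker tab on the dial (pick up no more after it). The cores are brittle and the scale is light: never drop or knock a core, and never press the pan so far down that the needle runs to the end of its travel; a core that is caught on the spindle's top is not forced but shifted with a light touch until it finds the spindle. Leave the cores you do not need on the mat where they lie, and leave everything else alone.

Things in the scene. Friction and masses are not known exactly. Their poses are not given: they have to be found in the camera images.
- scale: Spring scale, fixed to the bench: white housing, 180 mm wide, 118 mm high, with a sloping face on its +x side that carries a round dial; it runs from x = -95 to +152 mm of the origin. Origin on the bench under the pan's nominal axis, z up. Spring, straight down: each newton sinks pan and spindle 6.7 mm (150 N/m); the pan stops hard at 34 mm.
- pan_nominal (a point): 165 mm straight above the scale's origin: upper face of the empty pan (steel, flat, 140 mm diameter). Fixed to the housing, does not sink.
- spindle_nominal (a point): 210 mm straight above the scale's origin: height of the flat top of the spindle (aluminium, upright, 24.5 mm diameter, 45 mm tall above the pan) with the pan empty. Fixed to the housing. The lift-off pan sits askew on its stem, so the spindle's true axis is 3.4 to 4.6 mm to one side of this point, in an unknown direction, the same all through a run: feel for it or look.
- needle (a joint): Dial needle, rad: 0 with the empty pan, clockwise seen from in front as the pan sinks, 140 rad per metre of pan travel (0.93 rad per newton). It also moves while the pan or spindle is pressed, and springs back. One core is worth 0.7 to 1.2 rad. The scale is overloaded beyond 4.5 rad; the pan is on its stop at 4.76 rad.
- marker (a joint): Marker tab on the dial's rim, rad on the same scale as the needle (equal values: the needle points at the middle of the tab). Set by hand to a different value each time; stays where it is. It asks for two or three cores.
- needle_tip (a point): Tip of the black needle, 47 mm from the dial's centre.
- marker_tip (a point): Inner point of the steel marker tab (tab 10 mm wide, pointer 4 mm wide) on the dial's rim, 51 mm from the dial's centre; its x axis points outward from the dial's centre, y anticlockwise as seen from in front.
- core1: Middle-sized ring core (four alike, core1 to core4, dark grey ferrite or iron powder): outer diameter 49 mm, hole 27 mm, 13 mm high; weighs 80 to 125 g, each differently, and does not show it; brittle: it chips if the scale or another core bears on it with more than 10 N. Origin at the centre of its underside, z up along its axis. Starts lying flat on the mat.
- core2: Middle-sized ring core (four alike, core1 to core4, dark grey ferrite or iron powder): outer diameter 49 mm, hole 27 mm, 13 mm high; weighs 80 to 125 g, each differently, and does not show it; brittle: it chips if the scale or another core bears on it with more than 10 N. Origin at the centre of its underside, z up along its axis. Starts lying flat on the mat.
- core3: Middle-sized ring core (four alike, core1 to core4, dark grey ferrite or iron powder): outer diameter 49 mm, hole 27 mm, 13 mm high; weighs 80 to 125 g, each differently, and does not show it; brittle: it chips if the scale or another core bears on it with more than 10 N. Origin at the centre of its underside, z up along its axis. Starts lying flat on the mat.
- core4: Middle-sized ring core (four alike, core1 to core4, dark grey ferrite or iron powder): outer diameter 49 mm, hole 27 mm, 13 mm high; weighs 80 to 125 g, each differently, and does not show it; brittle: it chips if the scale or another core bears on it with more than 10 N. Origin at the centre of its underside, z up along its axis. Starts lying flat on the mat.
- mat: Grey-blue bench mat, 230 mm (x) by 330 mm (y), 3 mm thick, fixed; origin at the centre of its underside. Six cores lie on it in two rows of three along its y axis, rows 96 mm apart, about 105 mm between neighbours in a row (+-8 mm).
- core_small: Small ring core on the mat, outer diameter 31 mm, 10 mm high: not part of the order, leave alone. Origin at the centre of its underside.
- core_large: Large ring core on the mat, outer diameter 61 mm, 12.5 mm high: not part of the order, leave alone. Origin at the centre of its underside.
- reel: Black component reel lying flat, 100 mm diameter, 12 mm high: leave alone. Origin at the centre of its underside.
- adapter: Brass coaxial adapter standing upright, 21 mm diameter, 40 mm high: leave alone. Origin under its centre.
- calliper: Digital calliper lying flat, 200 mm long (along its x): leave alone. Origin under its centre.
- carton: Small cardboard carton 120 x 90 x 55 mm: leave alone. Origin under its centre.
- screwdriver: Screwdriver lying flat: leave alone. Origin under its middle.
Mind the look-alikes: they are no part of the job. What is shaped like the core3 but pink or purple is not meant.

How it is judged:
On the way:
1. the first core alone lies on the spindle's pan, let go, and the needle shows its weight (((horizontal distance between core1 and scale below 0.008 m and z of core1 in the frame of scale between 0.12 and 0.183 m and angle between core1's own z axis and vertical below 0.12 rad) or (horizontal distance between core2 and scale below 0.008 m and z of core2 in the frame of scale between 0.12 and 0.183 m and angle between core2's own z axis and vertical below 0.12 rad) or (horizontal distance between core3 and scale below 0.008 m and z of core3 in the frame of scale between 0.12 and 0.183 m and angle between core3's own z axis and vertical below 0.12 rad) or (horizontal distance between core4 and scale below 0.008 m and z of core4 in the frame of scale between 0.12 and 0.183 m and angle between core4's own z axis and vertical below 0.12 rad)) and value of joint needle between 0.6 and 1.27 rad and contact force between the fingers and core1 below 0.05 N and contact force between the fingers and core2 below 0.05 N and contact force between the fingers and core3 below 0.05 N and contact force between the fingers and core4 below 0.05 N and contact force between the fingers and scale below 0.05 N), for 0.3 s.
At the end, for the whole second after the job is handed in: Needle at rest from 0.08 rad short of the marker to 1.31 rad past it; each used core flat (0.12 rad) round the spindle on the pan or the core below, not on the spindle's top; unused ones on the mat within 30 mm of their starts; cores at rest, fingers clear of cores and scale (x of needle_tip in the frame of marker_tip above -0.0384 m and y of needle_tip in the frame of marker_tip below 0.0038 m and ((horizontal distance between core1 and scale below 0.008 m and z of core1 in the frame of scale between 0.12 and 0.183 m and angle between core1's own z axis and vertical below 0.12 rad) or (horizontal distance between core1 and mat below 0.2 m and height (world z) of core1 below 0.012 m and distance of core1 from where it was at the start of the episode below 0.03 m)) and ((horizontal distance between core2 and scale below 0.008 m and z of core2 in the frame of scale between 0.12 and 0.183 m and angle between core2's own z axis and vertical below 0.12 rad) or (horizontal distance between core2 and mat below 0.2 m and height (world z) of core2 below 0.012 m and distance of core2 from where it was at the start of the episode below 0.03 m)) and ((horizontal distance between core3 and scale below 0.008 m and z of core3 in the frame of scale between 0.12 and 0.183 m and angle between core3's own z axis and vertical below 0.12 rad) or (horizontal distance between core3 and mat below 0.2 m and height (world z) of core3 below 0.012 m and distance of core3 from where it was at the start of the episode below 0.03 m)) and ((horizontal distance between core4 and scale below 0.008 m and z of core4 in the frame of scale between 0.12 and 0.183 m and angle between core4's own z axis and vertical below 0.12 rad) or (horizontal distance between core4 and mat below 0.2 m and height (world z) of core4 below 0.012 m and distance of core4 from where it was at the start of the episode below 0.03 m)) and contact force between the fingers and core1 below 0.05 N and contact force between the fingers and core2 below 0.05 N and contact force between the fingers and core3 below 0.05 N and contact force between the fingers and core4 below 0.05 N and contact force between the fingers and scale below 0.05 N and linear speed of each of core1, core2, core3, core4 below 0.02 m/s); the robot touches nothing.
It fails at once if a core is let fall (a middle-sized core that the fingers do not hold moves faster than 0.4 m/s) ((linear speed of core1 above 0.4 m/s and contact force between the fingers and core1 below 0.05 N) or (linear speed of core2 above 0.4 m/s and contact force between the fingers and core2 below 0.05 N) or (linear speed of core3 above 0.4 m/s and contact force between the fingers and core3 below 0.05 N) or (linear speed of core4 above 0.4 m/s and contact force between the fingers and core4 below 0.05 N)).
It fails at once if the scale is overloaded: the needle is driven past 4.5 rad, to the end of its travel (value of joint needle above 4.5 rad).
It fails at once if a core is knocked or forced: more than 10 N between a middle-sized core and the scale or another core (contact force between any of core1, core2, core3, core4 and scale above 10 N or contact force between core1 and core2 above 10 N or contact force between any of core1, core2 and core3 above 10 N or contact force between any of core1, core2, core3 and core4 above 10 N).
It fails at once if a further core is off the mat and away from the scale although the needle already stands clearly (0.15 rad) past the marker (y of needle_tip in the frame of marker_tip below -0.007 m and x of needle_tip in the frame of marker_tip above -0.05 m and ((height (world z) of core1 above 0.04 m and horizontal distance between core1 and scale above 0.1 m) or (height (world z) of core2 above 0.04 m and horizontal distance between core2 and scale above 0.1 m) or (height (world z) of core3 above 0.04 m and horizontal distance between core3 and scale above 0.1 m) or (height (world z) of core4 above 0.04 m and horizontal distance between core4 and scale above 0.1 m))).
It fails at once if a bystander is moved by more than 15 mm, or the marker shifted by more than 3 mm (distance of any of core_small, core_large, reel, adapter, calliper, carton, screwdriver from where it was at the start of the episode above 0.015 m or distance of marker_tip from where it was at the start of the episode above 0.003 m).
It also fails if it takes over 72 s, if anything falls off the work surface, if the arm or the gripper's body presses on something with over 40 N, if the wrist force passes 120 N, or if a joint passes its speed limit or range.

## Robot

A 6-joint arm with a two-finger parallel gripper is mounted at the origin on the work surface. World frame = base frame: x ahead of the robot, y to its left, z up, the work surface at z = 0. Lengths are in m, angles in rad, forces in N, time in s.
With the tool pointing down it reaches from about 0.35 to 0.775 m from the base axis. Payload 7.3 kg.
Tool frame: the origin (TCP) lies at the very end of the fingers, on their centre line; the grasp point (between the pads) lies 19 mm behind it; z points along the fingers, y is the direction in which the jaws open and shut (so a half turn about z gives the same grasp; the last joint's range is limited). The gripper opens to 92 mm and grips with 3 to 60 N. Pads are 19 mm wide; open, the fingers measure 130 mm over their backs; the gripper's body (75 mm by 190 mm) begins 47 mm behind the grasp point.
Start: joints at [-1.489, 0.342, 1.524, -0, 1.275, -0.146], TCP at [0.119, -0.511, 0.227] pointing down, gripper open.
Joint ranges: [-2.53, 2.53], [-0.77, 2.02], [0.04, 2.7], [-1, 4.14], [0.28, 2.66], [-3.11, 3.11]. Speed limits (rad/s): [2.57, 2.57, 3.14, 3.14, 3.14, 3.14].

## Interface

Orientations are given as [roll, pitch, yaw] about the fixed x, y, z axes, in that order (R = Rz(yaw) Ry(pitch) Rx(roll)).
In Python, from cell import monitor, eyes, order gives the robot as it stands. The module is installed in compiled form; this text tells all that it offers.
- The arm moves only by the tool carry_out, never from a script. Its argument "targets" is a list of rows, each a list of 2 entries, a list of its own where there are three numbers: the shift along the tool's x, y, z in m, then the turn about the tool's z in rad. In form: [[[dx, dy, dz], twist], ...]. A call has 1 to 10 rows; each row shifts and turns the pose as measured when the row begins, along the tool's axes as they then stand; what a row does not reach is not made up. A row lasts 1/8 s, in which the tool goes at most 62.5 mm and 10.7 degrees, less where a joint would pass 70% of its speed; a pose out of reach is approached as far as the arm can. A call is refused whole if a number of a shift passes 0.0625 or a number of a turn 0.188, either way. A call with a gripper value outside its range is refused whole. "fingers" is the closure, from 0 (fully open) to 1 (shut), set as the call begins (left out, the last holds). The fingers move at their own pace and stop on an object; "grip_force" is the grip in N (left out, the last holds). Time passes only in rows, so rows that do not move let the fingers close. It gives the time, the measured TCP pose, the force and the opening at its end, in the units of the state.
- monitor.observe(): the state, without advancing time (a new reading comes with each control period).
- eyes.read_camera(name): name is "scene" or "top"; returns the picture (480x640x3 uint8, red, green, blue); there is no depth.
- eyes.camera_info(name): a dict with "K" (3x3 intrinsics, pixels), "dist" ([k1, k2, p1, p2, k3] as OpenCV has them; the pictures are not rectified), "rvec" (rotation vector, rad) and "tvec" (3), from world to camera coordinates, as OpenCV has them. Camera axes: x right, y down, z forward; pixel columns grow to the right and rows downward; lengths in m; the calibration is good to about 2 mm. A picture is of the moment at which its call begins. camera_info takes no time and is no camera call.
- order.hand_in(): hands the job in, once; it reports no verdict.
The state is a dict: "time": time; "qpos": joint angles; "qvel": joint speeds; "joint_efforts": joint torques, N m; "tool_pos": TCP position; "tool_rot": TCP orientation; "contact_force": force on the tool from outside, world axes, zero at the start; "torque": the same for the moment, N m; "opening": finger opening in m.
Only numpy, scipy, OpenCV 4.12 (cv2) and the standard library are available. Lean on these libraries where they do the work, as an engineer would, in place of code of your own. Each camera call takes 0.05 s, during which the arm holds its last target.

## Working session

There is one attempt and no reset: what is moved stays moved. The work goes in short steps, Python scripts to look and compute and a tool call to move; the robot and the scene stay as the last step left them, time stands still between calls to the robot, and variables do not carry over. Pictures are saved under pics/ and viewed, and the job is handed in when it is done.

Besides the shell and the picture viewer there is one more tool, called after "Request:" as name([rows], argument=value, ...), one row to a line, values as JSON. carry_out: Moves the arm, as the interface text tells. Its arguments: {"type":"object","properties":{"targets":{"type":"array","items":{"type":"array"}},"fingers":{"type":"number"},"grip_force":{"type":"number"}},"required":["targets"]}

```bash
mkdir -p pics; ls
python3 - <<'E'
from cell import monitor, eyes
import cv2
for n in("scene","top"):
    im=eyes.read_camera(n); cv2.imwrite(f"pics/{n}0.png",im[:,:,::-1]); 
    c=eyes.camera_info(n); print(n,c)
s=monitor.observe(); print(s)
E
```

```text
pics
scene {'K': array([[564.56045101,   0.        , 317.41246949],
       [  0.        , 564.56045101, 236.22887236],
       [  0.        ,   0.        ,   1.        ]]), 'dist': array([-0.11691139,  0.        ,  0.        ,  0.        ,  0.        ]), 'rvec': array([ 1.96841607,  1.80488861, -0.52148454]), 'tvec': array([-0.04622455, -0.43256668,  1.84404632])}
top {'K': array([[525.97283764,   0.        , 318.00070231],
       [  0.        , 525.97283764, 237.41078873],
       [  0.        ,   0.        ,   1.        ]]), 'dist': array([-0.04815693,  0.        ,  0.        ,  0.        ,  0.        ]), 'rvec': array([ 2.13472344, -2.16429862,  0.18564342]), 'tvec': array([0.01015119, 0.61626455, 1.07455039])}
{'time': 0.1, 'qpos': array([-1.48903195e+00,  3.42660476e-01,  1.52488585e+00,  8.71356399e-06,
        1.27540508e+00, -1.46004353e-01]), 'qvel': array([ 0.00076155, -0.00110318, -0.00114795,  0.00091714,  0.00029873,
        0.00080741]), 'joint_efforts': array([ 2.19699243e-03, -4.32005024e+01, -2.44693816e+01,  7.21305376e-02,
        5.25851024e-02, -3.74887202e-05]), 'tool_pos': array([ 0.11854068, -0.51108502,  0.22612305]), 'tool_rot': array([-3.14024957e+00, -2.05923446e-04,  2.27766053e-01]), 'contact_force': array([ 0.38524626,  0.27217166, -1.27961262]), 'torque': array([ 0.0472057 , -0.00607472,  0.02859001]), 'opening': 0.0917559913518762}
```

View pics/scene0.png

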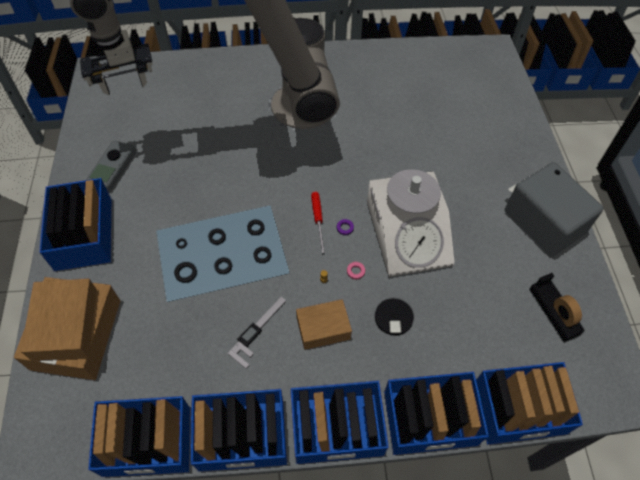

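View pics/top0.png

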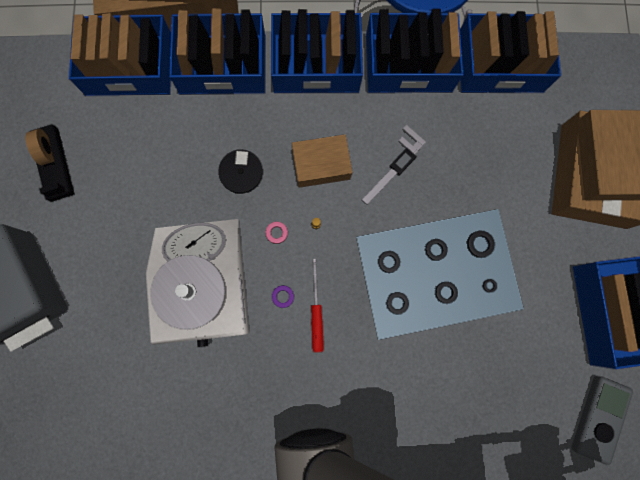

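The top view shows six dark rings on the mat: (388,261), (436,249), (397,302), (446,292), which look middle-sized, plus a larger one at (481,244) and a small one at (490,285). The pink (276,232) and purple (283,296) rings lie off the mat and aren't meant. I'll measure and enlarge.

```bash
cat > h.py <<'E'
import numpy as np, cv2
from cell import monitor, eyes
def info(n):
    c=eyes.camera_info(n); R=cv2.Rodrigues(c['rvec'])[0]; return c['K'],c['dist'],R,c['tvec'],c['rvec']
def unproj(n,uv,z):
    K,d,R,t,_=info(n); uv=np.atleast_2d(np.float64(uv))
    p=cv2.undistortPoints(uv.reshape(-1,1,2),K,d).reshape(-1,2)
    D=np.c_[p,np.ones(len(p))]@R; o=-R.T@t
    return o+D*((z-o[2])/D[:,2])[:,None]
def proj(n,P):
    K,d,R,t,r=info(n); return cv2.projectPoints(np.float64(P).reshape(-1,1,3),r,t,K,d)[0].reshape(-1,2)
def save(n,name,box=None,f=1,im=None):
    if im is None: im=eyes.read_camera(n)
    j=im
    if box: x0,y0,x1,y1=box; j=im[y0:y1,x0:x1]
    j=cv2.resize(j,None,fx=f,fy=f,interpolation=cv2.INTER_CUBIC); cv2.imwrite(f"pics/{name}.png",j[:,:,::-1]); return im
E
python3 - <<'E'
from h import *
im=cv2.imread("pics/top0.png")[:,:,::-1]
save("top","t1",(350,200,530,345),4,im)
save("top","t2",(135,205,260,355),4,im)
im2=cv2.imread("pics/scene0.png")[:,:,::-1]
save("scene","s2",(360,160,465,285),5,im2)
# ring fits
hsv=im.astype(int).sum(2)
m=(hsv<190).astype(np.uint8); m[:205]=0;m[345:]=0;m[:,:350]=0;m[:,530:]=0
n,l,st,c=cv2.connectedComponentsWithStats(m)
for i in range(1,n):
    if st[i,4]<30: continue
    cn=cv2.findContours((l==i).astype(np.uint8),cv2.RETR_EXTERNAL,cv2.CHAIN_APPROX_NONE)[0][0]
    e=cv2.fitEllipse(cn); z=.003+.0085
    w=unproj("top",[e[0]],z)[0]; 
    sc=np.linalg.norm(unproj("top",[np.add(e[0],(1,0))],z)[0]-w)
    print(np.round(e[0],1),np.round(e[1],1),'world',np.round(w,4),'dia mm',np.round((np.array(e[1])+1)*sc*1e3,1), st[i,4])
E
```

```text
[480.2 243.7] [25.9 27.2] world [ 0.6033 -0.3591  0.0115] dia mm [60.6 63.6] 417
[435.7 249.3] [20.9 21.2] world [ 0.5921 -0.2586  0.0115] dia mm [48.8 49.5] 271
[388.5 261.4] [21.1 21.1] world [ 0.5667 -0.153   0.0115] dia mm [48.6 48.7] 265
[489.2 285.2] [12.3 14. ] world [ 0.5112 -0.3736  0.0115] dia mm [29.6 33.5] 108
[445.8 292. ] [20.6 22.1] world [ 0.4977 -0.2763  0.0115] dia mm [47.6 50.9] 283
[397.  302.6] [21.  21.5] world [ 0.4766 -0.1685  0.0115] dia mm [47.9 49.1] 264
```

View pics/t1.png

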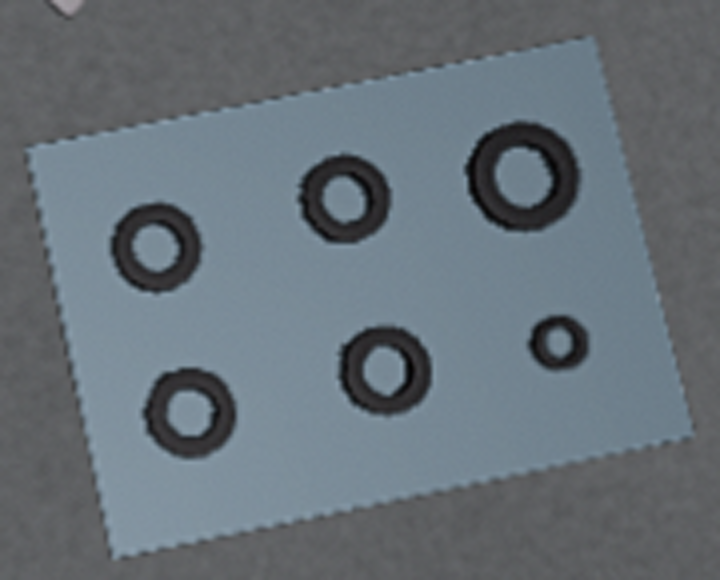

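View pics/t2.png

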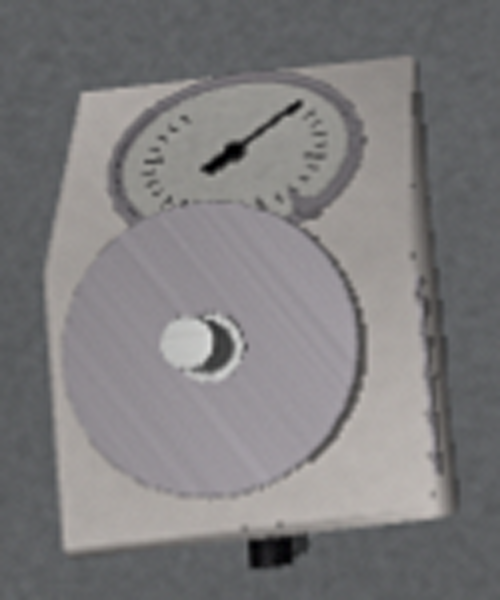

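View pics/s2.png

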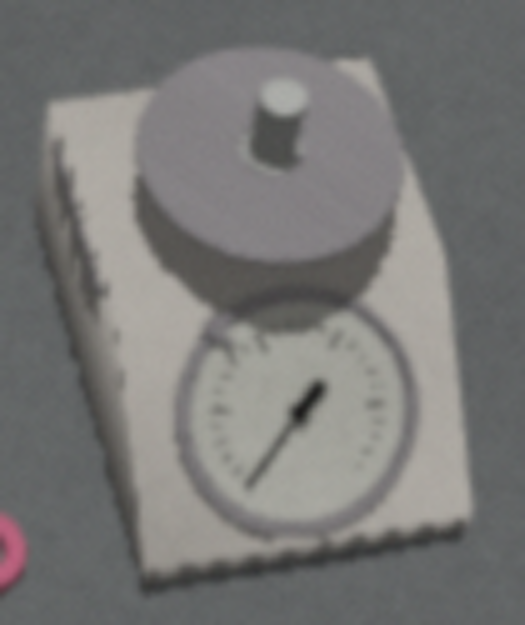

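Run:
```python
from h import *
from scipy.optimize import least_squares
im=cv2.imread("pics/top0.png")[:,:,::-1]; im2=cv2.imread("pics/scene0.png")[:,:,::-1]
# spindle top bright blobs
for n,I,b in(("top",im,(172,280,200,302)),("scene",im2,(408,170,426,186))):
    x0,y0,x1,y1=b; g=I[y0:y1,x0:x1].astype(int).sum(2); print(n); print(g//10)
```

```text
top
[[42 42 42 41 41 42 43 44 43 43 42 42 43 43 43 43 43 42 42 43 44 44 43 44
  44 44 44 44]
 [42 42 42 42 42 41 43 43 44 43 43 42 43 43 43 43 42 43 42 42 44 44 44 43
  44 43 44 44]
 [42 42 42 43 42 42 41 42 44 44 43 42 43 42 40 41 40 43 43 42 43 44 44 43
  43 44 43 44]
 [42 42 42 42 42 42 41 38 43 46 44 42 39 38 39 43 41 49 44 41 39 43 44 44
  44 44 44 44]
 [42 42 42 42 43 42 43 39 48 51 48 45 38 31 48 52 53 58 50 43 31 38 43 44
  44 44 44 44]
 [42 43 42 42 42 46 51 55 55 56 56 57 57 43 34 22 28 51 54 57 48 32 38 44
  44 45 44 44]
 [42 43 42 42 45 54 56 56 57 57 58 58 59 59 54 26 16 23 38 52 55 48 31 42
  44 45 44 44]
 [43 43 42 43 51 56 56 56 56 56 57 57 58 59 59 44 19 16 19 30 47 58 44 38
  43 44 45 44]
 [43 43 42 46 54 55 55 55 55 55 56 56 57 57 60 59 26 17 17 21 39 59 54 31
  42 44 45 45]
 [43 43 43 49 54 54 55 55 56 56 56 57 58 58 60 61 31 18 19 18 27 54 55 41
  43 44 44 45]
 [43 43 43 52 56 56 56 56 57 57 57 58 58 59 60 60 30 19 20 19 22 40 57 50
  39 44 44 44]
 [43 43 44 54 56 55 56 56 57 57 57 58 58 58 60 60 28 17 20 19 20 34 58 52
  27 43 44 44]
 [43 42 44 51 55 56 56 56 56
[... 1081 characters left out ...]
40 40 39 39 39]
 [39 40 40 39 39 39 39 40 40 40 40 40 39 40 39 39 40 40]
 [39 40 39 40 40 41 42 43 43 43 42 41 40 40 39 39 40 40]
 [39 40 40 40 42 44 46 47 48 47 47 44 42 40 39 39 39 40]
 [40 40 40 41 44 47 49 50 50 50 49 48 45 42 40 40 39 39]
 [41 40 40 40 45 49 50 51 50 50 50 50 48 44 40 39 39 39]
 [40 40 39 38 43 49 50 50 51 50 51 50 49 44 40 39 39 40]
 [40 39 38 35 39 46 50 50 50 50 51 50 47 43 40 39 40 40]
 [39 39 36 31 32 40 46 49 50 50 49 47 43 39 39 39 39 39]
 [39 38 34 28 25 29 36 42 45 45 43 39 35 36 39 39 39 39]
 [39 38 33 27 23 23 26 29 31 31 30 29 32 36 39 39 39 39]
 [38 38 32 25 23 23 22 23 23 24 23 25 33 38 39 39 39 39]
 [38 36 31 25 23 23 23 23 23 23 23 26 34 38 39 39 39 39]]
```

```bash
cat >> h.py <<'E'
def dicsfit(n,I,box,thr,z,r,guess,f=8):
    """fit circle of radius r at height z to bright region > thr by soft correlation"""
    from scipy.optimize import minimize
    x0,y0,x1,y1=box
    g=I[y0:y1,x0:x1].astype(float).sum(2)
    a=np.linspace(0,2*np.pi,90)
    def mask(xy):
        P=np.c_[xy[0]+r*np.cos(a),xy[1]+r*np.sin(a),0*a+z]; q=proj(n,P)
        q=(q-[x0,y0]+.5)*f-.5
        m=np.zeros((g.shape[0]*f,g.shape[1]*f),np.uint8)
        cv2.fillPoly(m,[np.round(q*16).astype(np.int32)],255,shift=4)
        return cv2.resize(m,(g.shape[1],g.shape[0]),interpolation=cv2.INTER_AREA)/255.
    t=np.clip((g-thr[0])/(thr[1]-thr[0]),0,1)
    c=lambda xy:((mask(xy)-t)**2).sum()
    s=minimize(c,guess,method='Nelder-Mead',options=dict(initial_simplex=np.array(guess)+np.array([[0,0],[.006,0],[0,.006]])))
    return s.x,s.fun
E
python3 - <<'E'
from h import *
im=cv2.imread("pics/top0.png")[:,:,::-1]; im2=cv2.imread("pics/scene0.png")[:,:,::-1]
g=unproj("top",[[181.4,290.5]],.21)[0]; g2=unproj("scene",[[416.5,178.5]],.21)[0]
print(g,g2)
print(dicsfit("top",im,(172,282,187,299),(430,550),.21,.01225,g[:2]))
print(dicsfit("top",im,(172,282,189,299),(430,550),.21,.01225,g[:2]))
print(dicsfit("scene",im2,(408,172,426,186),(400,500),.21,.01225,g2[:2]))
# pan disc centres
for n,I in(("top",im),("scene",im2)): print(n)
# scale housing top corner check: unproj at .118
print(unproj("top",[[155,228],[238,220.5],[244.5,330],[152,342]],.118))
E
```

```text
[0.49793726 0.25099478 0.21      ] [0.49826754 0.25135528 0.21      ]
(array([0.4984383 , 0.25106105]), np.float64(9.122672770088426))
(array([0.49842826, 0.25163851]), np.float64(12.239562668204536))
(array([0.4981316 , 0.25139409]), np.float64(4.320474932718184))
top
scene
[[0.62852385 0.32909529 0.118     ]
 [0.64170553 0.16292501 0.118     ]
 [0.42499523 0.14872963 0.118     ]
 [0.40405795 0.32825784 0.118     ]]
```

```bash
cat >> h.py <<'E'
def dialview(I,name):
    # rectify dial from scene camera: plane estimated; see DIAL
    pass
E
python3 - <<'E'
from h import *
im2=cv2.imread("pics/scene0.png")[:,:,::-1]
save("scene","s3",(385,205,455,280),8,im2)
im=cv2.imread("pics/top0.png")[:,:,::-1]
save("top","t3",(155,215,235,270),9,im)
E
```

```text
(no output)
```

View pics/s3.png

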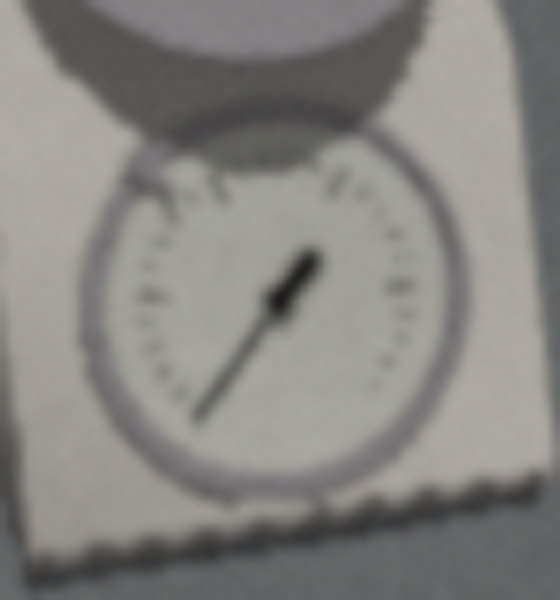

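View pics/t3.png

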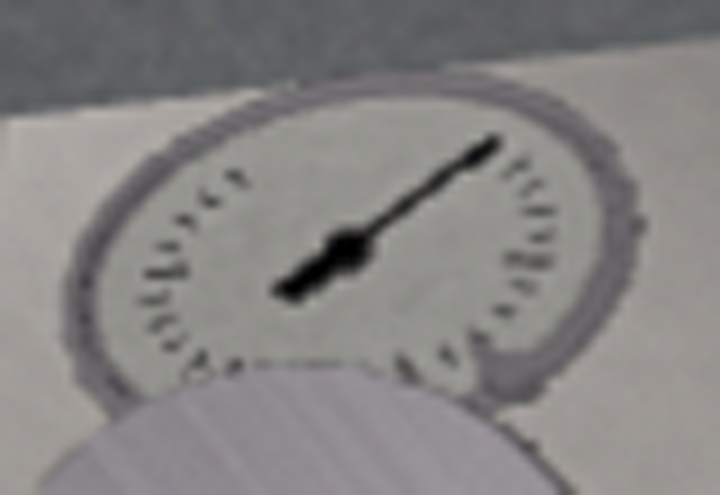

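```bash
cat > dial.py <<'E'
from h import *
from scipy.optimize import least_squares
S=lambda p:np.array([385,205])+(np.array(p)+.5)/8-.5
T=lambda p:np.array([155,215])+(np.array(p)+.5)/9-.5
def tri(ps,pt):
    A=[]
    f=lambda P:np.r_[proj("scene",P)[0]-ps,proj("top",P)[0]-pt]
    s=least_squares(f,[.6,.25,.1]); return s.x,s.cost
if __name__=="__main__":
    c,e=tri(S((275,302)),T((347,252))); print("centre",c,e)
    t,e=tri(S((196,418)),T((492,143))); print("tip",t,e,np.linalg.norm(t-c))
    m,e=tri(S((160,185)),T((485,365))); print("mark",m,e,np.linalg.norm(m-c))
    n=np.cross(t-c,m-c); n/=np.linalg.norm(n); print("normal",n if n[2]>0 else -n)
    # fit rim with outer contour in scene+top: unknown c, tilt, yaw, r
    rs=np.array([S(p) for p in [(82,300),(468,270),(275,500),(120,400),(430,405),(200,485),(350,480)]])
    rt=np.array([T(p) for p in [(65,300),(640,230),(400,70),(180,135),(540,95),(110,205)]])
    a=np.linspace(0,2*np.pi,180)
    def ring(v):
        c=v[:3]; al,ps,r=v[3:]
        n=np.array([np.sin(al)*np.cos(ps),np.sin(al)*np.sin(ps),np.cos(al)])
        u=np.array([-np.sin(ps),np.cos(ps),0]); w=np.cross(n,u)
        return c+r*(np.cos(a)[:,None]*u+np.sin(a)[:,None]*w),n,u,w
    def res(v):
        R=ring(v)[0]; o=[]
        for nm,q in(("scene",rs),("top",rt)):
            P=proj(nm,R)
            for x in q:
                d=P-x; i=np.argmin((d**2).sum(1)); c=P.mean(0); o.append(np.linalg.norm(x-c)-np.linalg.norm(P[i]-c))
        return np.r_[o,(v[4]+.05)*2]
    s=least_squares(res,np.r_[c,.6,-.05,.058]); print(s.x,s.fun.round(2))
    np.save("dial.npy",s.x)
    R,n,u,w=ring(s.x)
    for v in (s.x[:3],):
        ang=lambda P:np.arctan2((P-v)@w,(P-v)@u)
        on=lambda cam,px:( lambda o,D:o+D*(((v-o)@n)/(D@n)))(*(lambda K,d,R_,t_,_:(-R_.T@t_, np.r_[cv2.undistortPoints(np.float64(px).reshape(1,1,2),K,d).ravel(),1]@R_))(*info(cam)))
        for cam,tp,mk,cc in(("scene",S((196,418)),S((160,185)),S((275,302))),("top",T((492,143)),T((485,365)),T((347,252)))):
            c0=on(cam,cc); g=lambda P:np.arctan2((P-c0)@w,(P-c0)@u)
            a1,a2=g(on(cam,tp)),g(on(cam,mk)); print(cam,a1,a2,(a1-a2)%(2*np.pi),np.linalg.norm(on(cam,tp)-c0),np.linalg.norm(on(cam,mk)-c0))
E
python3 dial.py
```

```text
centre [0.60434607 0.26045603 0.07536451] 0.265427048149508
tip [0.6331712  0.2318036  0.05352632] 0.14296951488001486 0.0461384471503222
mark [0.57423655 0.22305    0.10390933] 0.13720982074331492 0.05586233430314553
normal [0.64283818 0.06498963 0.76324008]
[0.60190127 0.26035286 0.07408156 0.63015658 0.08037701 0.06537171] [ 0.05  0.01  0.5  -1.22 -0.66  0.42  0.08  0.29  0.47 -0.06  0.17 -0.03
 -0.2   0.26]
scene -2.310680209890214 2.23012501694346 1.742380080345912 0.046030454430900404 0.05479340922685355
top -2.3505812513873083 2.278096656177952 1.6545073996143262 0.04511916749574099 0.05291602371408405
```

```bash
cat > go.py <<'E'
import sys,numpy as np
from cell import monitor
from scipy.spatial.transform import Rotation as Ro
s=monitor.observe(); R=Ro.from_euler('xyz',s['tool_rot']).as_matrix()
print("t",round(s['time'],2),"pos",s['tool_pos'].round(4),"rot",s['tool_rot'].round(4),"open",round(s['opening'],4),"F",s['contact_force'].round(2))
if len(sys.argv)>3: print("tool shift mm",((R.T@(np.array(list(map(float,sys.argv[1:4])))-s['tool_pos']))*1e3).round(2))
E
python3 go.py .5667 -.153 .09
```

```text
t 0.1 pos [ 0.1185 -0.5111  0.2261] rot [-3.1402e+00 -2.0000e-04  2.2780e-01] open 0.0918 F [ 0.39  0.27 -1.28]
tool shift mm [ 517.41 -247.46  136.56]
```

Request:
carry_out([
  [[0.052, -0.0247, 0.01], 0],
  [[0.052, -0.0247, 0.01], 0],
  [[0.052, -0.0247, 0.01], 0],
  [[0.052, -0.0247, 0.01], 0],
  [[0.052, -0.0247, 0.01], 0],
  [[0.052, -0.0247, 0.01], 0],
  [[0.052, -0.0247, 0.01], 0],
  [[0.052, -0.0247, 0.01], 0],
  [[0.052, -0.0247, 0.01], 0],
  [[0.052, -0.0247, 0.01], 0],
], fingers=0.15, grip_force=10)

```text
time: 1.35
tool_pos: [0.5805, -0.1457, 0.1208]
tool_rot: [-3.14, 0.002, 0.219]
contact_force: [0.2, -1.2, -0.7]
opening: 0.0781
```

```bash
python3 go.py .5667 -.153 .06
```

```text
t 1.35 pos [ 0.5805 -0.1457  0.1208] rot [-3.1399e+00  1.9000e-03  2.1890e-01] open 0.0781 F [ 0.17 -1.25 -0.74]
tool shift mm [-14.94   4.28  60.79]
```

Request:
carry_out([
  [[-0.012, 0.004, 0.03], 0.0],
  [[-0.002, 0, 0.02], 0],
  [[0, 0, 0.01], 0],
  [[0, 0, 0], 0],
])

```text
time: 1.85
tool_pos: [0.5697, -0.1479, 0.0566]
tool_rot: [-3.138, 0.004, 0.226]
contact_force: [0.3, 0.0, 0.7]
opening: 0.0777
```

```bash
python3 go.py .5667 -.153 .007
python3 - <<'E'
from h import *
a=save("scene","s4",(195,185,345,310),5); b=save("top","t4",(320,190,470,310),5)
E
```

```text
t 1.85 pos [ 0.5697 -0.1479  0.0566] rot [-3.1379  0.0037  0.2262] open 0.0777 F [0.27 0.01 0.74]
tool shift mm [-3.84  4.45 49.58]
```

View pics/s4.png

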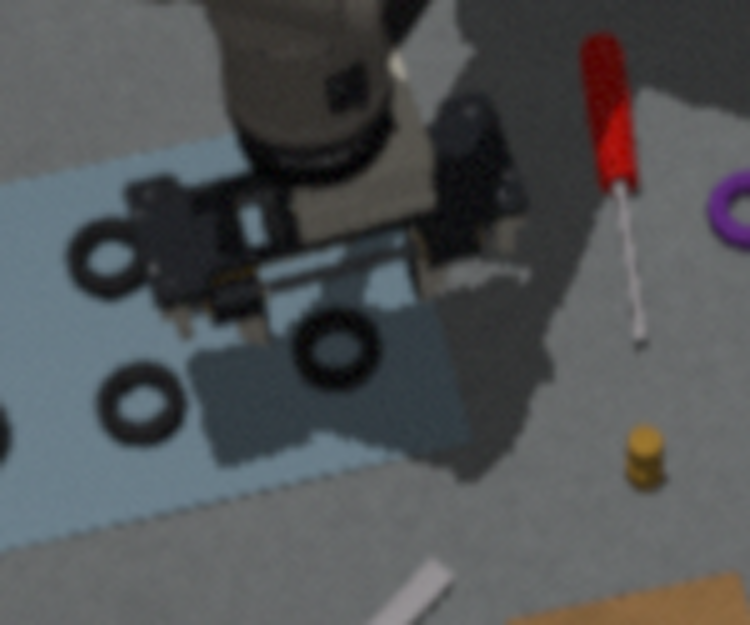

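View pics/t4.png

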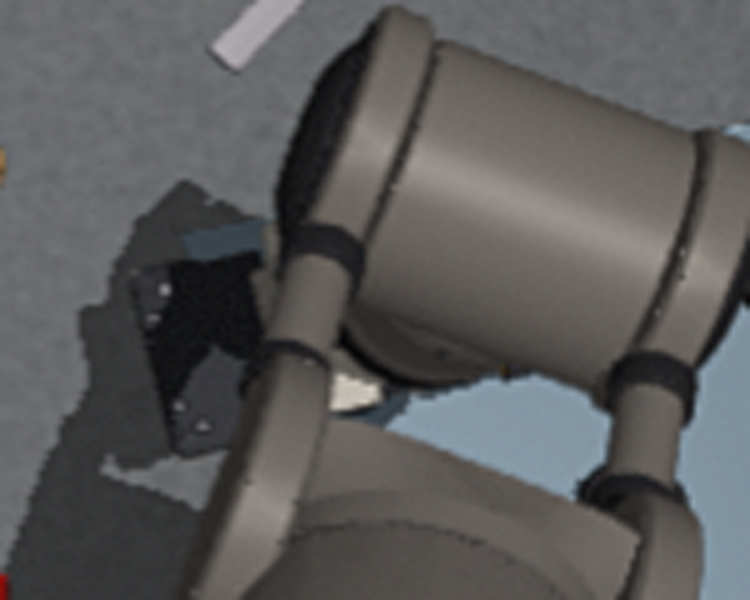

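Run:
```python
from h import *
im=cv2.imread("pics/scene0.png")[:,:,::-1]
m=(im.astype(int).sum(2)<190).astype(np.uint8); m[:205]=0;m[300:]=0;m[:,:165]=0;m[:,285:]=0
n,l,st,c=cv2.connectedComponentsWithStats(m)
for i in range(1,n):
    if st[i,4]<30: continue
    cn=cv2.findContours((l==i).astype(np.uint8),cv2.RETR_EXTERNAL,cv2.CHAIN_APPROX_NONE)[0][0]
    e=cv2.fitEllipse(cn); print(np.round(e[0],1),np.round(e[1],1),unproj("scene",[e[0]],.0105)[0].round(4))
```

```text
[255.3 227.1] [14.8 16.3] [ 0.4772 -0.1697  0.0105]
[216.8 236.3] [15.1 16.3] [ 0.4987 -0.2769  0.0105]
[181.1 243.1] [ 8.8 10.1] [ 0.5127 -0.3752  0.0105]
[262.  254.5] [15.6 16.5] [ 0.5677 -0.1542  0.0105]
[223.  265.5] [15.7 16.7] [ 0.5931 -0.2596  0.0105]
[185.2 272. ] [19.9 21.7] [ 0.6048 -0.3605  0.0105]
```

Request:
carry_out([
  [[-0.0036, 0.0049, 0.015], 0],
  [[0, 0, 0.015], 0],
  [[0, 0, 0.01], 0],
  [[0, 0, 0.005], 0],
  [[0, 0, 0], 0],
])

```text
time: 2.58
tool_pos: [0.5682, -0.1551, 0.0107]
tool_rot: [-3.14, 0.0, 0.225]
contact_force: [-0.1, -0.0, -0.1]
opening: 0.0779
```

```bash
python3 go.py .567 -.1535 .007
```

```text
t 2.58 pos [ 0.5682 -0.1551  0.0107] rot [-3.1404e+00  2.0000e-04  2.2510e-01] open 0.0779 F [-0.12 -0.03 -0.11]
tool shift mm [-0.81 -1.78  3.65]
```

Request:
carry_out([
  [[-0.0008, -0.0015, 0.0035], 0],
  [[0, 0, 0], 0],
])

```text
time: 2.82
tool_pos: [0.5673, -0.1537, 0.0074]
tool_rot: [-3.141, -0.001, 0.225]
contact_force: [-0.1, -0.2, 0.0]
opening: 0.0783
```

Request:
carry_out([
  [[0, 0, 0], 0],
  [[0, 0, 0], 0],
  [[0, 0, 0], 0],
  [[0, 0, 0], 0],
  [[0, 0, 0], 0],
  [[0, 0, 0], 0],
], fingers=1, grip_force=12)

```text
time: 3.58
tool_pos: [0.5678, -0.1538, 0.0081]
tool_rot: [3.142, -0.002, 0.225]
contact_force: [-0.1, -0.6, 0.6]
opening: 0.0478
```

```bash
python3 go.py .4983 .2513 .30
```

```text
t 3.58 pos [ 0.5678 -0.1538  0.0081] rot [ 3.1415e+00 -1.7000e-03  2.2540e-01] open 0.0478 F [-0.06 -0.58  0.61]
tool shift mm [  23.28 -410.36 -291.92]
```

Request:
carry_out([
  [[0, 0, -0.01], 0],
  [[0, 0, -0.03], 0],
  [[0, 0, -0.05], 0],
  [[0, -0.02, -0.05], 0],
  [[0.0, -0.04, -0.05], 0],
  [[0, -0.05, -0.05], 0],
  [[0, -0.05, -0.02], 0],
  [[0, -0.05, 0], 0],
  [[0, -0.05, 0], 0],
  [[0, -0.04, 0], 0],
])

```text
time: 4.82
tool_pos: [0.5007, 0.1364, 0.2742]
tool_rot: [-3.142, -0.009, 0.219]
contact_force: [0.1, -0.6, -0.9]
opening: 0.0476
```

```bash
python3 go.py .4983 .2513 .26
python3 - <<'E'
from h import *
a=save("scene","s5")
E
```

```text
t 4.83 pos [0.5007 0.1364 0.2742] rot [-3.1415 -0.0095  0.2192] open 0.0476 F [ 0.06 -0.57 -0.94]
tool shift mm [  22.5  -112.7    14.44]
```

View pics/s5.png

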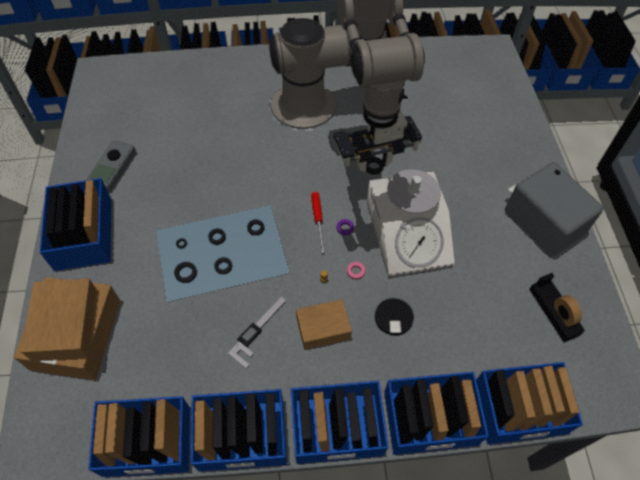

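Request:
carry_out([
  [[0.006, -0.04, 0.0], 0],
  [[0.006, -0.04, 0.0], 0],
  [[0.005, -0.02, 0.005], 0],
  [[0.003, -0.008, 0.005], 0],
  [[0, 0, 0], 0],
  [[0, 0, 0], 0],
])

```text
time: 5.62
tool_pos: [0.494, 0.2528, 0.2676]
tool_rot: [-3.139, -0.012, 0.223]
contact_force: [0.2, -0.4, -1.1]
opening: 0.0475
```

```bash
python3 go.py .4983 .2513 .25
```

```text
t 5.62 pos [0.494  0.2528 0.2676] rot [-3.1393 -0.012   0.2232] open 0.0475 F [ 0.22 -0.36 -1.1 ]
tool shift mm [ 3.67  2.43 17.6 ]
```

Request:
carry_out([
  [[0.0036, 0.0024, 0.01], 0],
  [[0, 0, 0.007], 0],
  [[0, 0, 0], 0],
  [[0, 0, 0], 0],
])

```text
time: 6.12
tool_pos: [0.499, 0.2491, 0.2493]
tool_rot: [-3.14, -0.011, 0.22]
contact_force: [0.7, 0.4, -0.5]
opening: 0.0478
```

```bash
python3 go.py .4983 .2513 .235;python3 - <<'E'
from h import *
a=save("scene","s6",(365,130,465,230),6); b=save("top","t6",(130,220,260,345),5)
cv2.imwrite("pics/s6f.png",a[:,:,::-1]);cv2.imwrite("pics/t6f.png",b[:,:,::-1])
E
```

```text
t 6.12 pos [0.499  0.2491 0.2493] rot [-3.1398 -0.0114  0.2203] open 0.0478 F [ 0.71  0.39 -0.54]
tool shift mm [-0.32 -2.28 14.35]
```

View pics/s6.png

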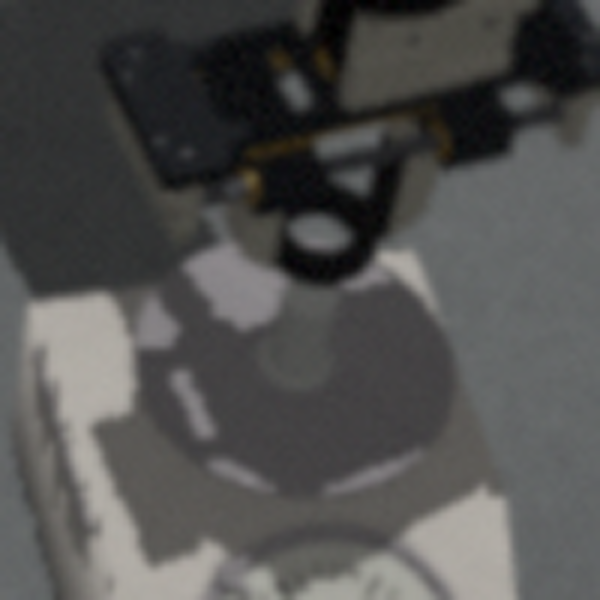

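View pics/t6.png

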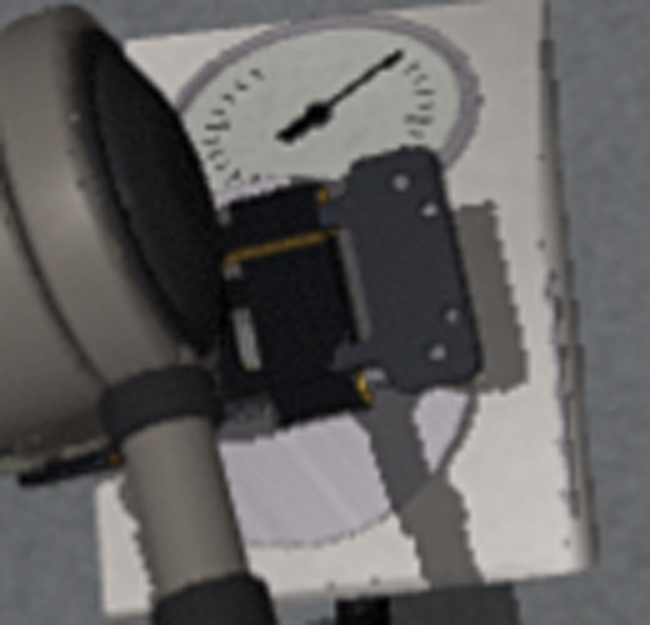

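```bash
cat > ov.py <<'E'
import sys
from h import *
def overlay(src,out,xyz,box,f=8,n="scene",zoff=.0051):
    I=cv2.imread(src); x0,y0,x1,y1=box
    J=cv2.resize(I[y0:y1,x0:x1],None,fx=f,fy=f,interpolation=cv2.INTER_CUBIC)
    a=np.linspace(0,2*np.pi,60); zb=xyz[2]-zoff
    for r,z,c in((.0245,zb,(0,0,255)),(.0245,zb+.013,(0,255,0)),(.0135,zb+.013,(255,255,0)),(.0135,zb,(255,0,255))):
        q=proj(n,np.c_[xyz[0]+r*np.cos(a),xyz[1]+r*np.sin(a),0*a+z]); q=((q-[x0,y0]+.5)*f-.5)
        cv2.polylines(J,[np.int32(q.round())],True,c,1)
    cv2.imwrite(out,J)
if __name__=="__main__":
    overlay("pics/s6f.png","pics/s6o.png",[.499,.2491,.2493],(400,150,440,190),14)
E
python3 ov.py
```

```text
(no output)
```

View pics/s6o.png

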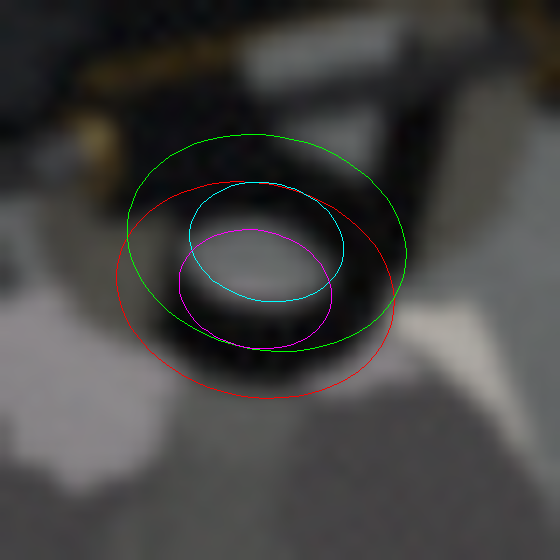

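Request:
carry_out([
  [[-0.0003, -0.0023, 0.012], 0],
  [[0, 0, 0.01], 0],
  [[0, 0, 0.005], 0],
  [[0, 0, 0], 0],
])

```text
time: 6.72
tool_pos: [0.498, 0.2519, 0.2202]
tool_rot: [-3.14, -0.011, 0.221]
contact_force: [-0.0, 0.6, -0.6]
opening: 0.0475
```

```bash
python3 go.py .4983 .2514 .216
```

```text
t 6.72 pos [0.498  0.2519 0.2202] rot [-3.1398 -0.0108  0.221 ] open 0.0475 F [-0.01  0.59 -0.63]
tool shift mm [0.15 0.52 4.16]
```

Request:
carry_out([
  [[0.0002, 0.0005, 0.005], 0],
  [[0, 0, 0.003], 0],
  [[0, 0, 0.003], 0],
  [[0, 0, 0], 0],
])

```text
time: 7.22
tool_pos: [0.4987, 0.2515, 0.2088]
tool_rot: [-3.14, -0.012, 0.221]
contact_force: [0.2, -0.5, -1.5]
opening: 0.0474
```

```bash
python3 go.py .4983 .2514 .205
python3 - <<'E'
from h import *
a=save("scene","s7",(365,130,465,280),4); b=save("top","t7",(140,210,250,300),6)
E
```

```text
t 7.22 pos [0.4987 0.2515 0.2088] rot [-3.1397 -0.0117  0.221 ] open 0.0474 F [ 0.2  -0.5  -1.49]
tool shift mm [-0.5 -0.   3.8]
```

View pics/s7.png

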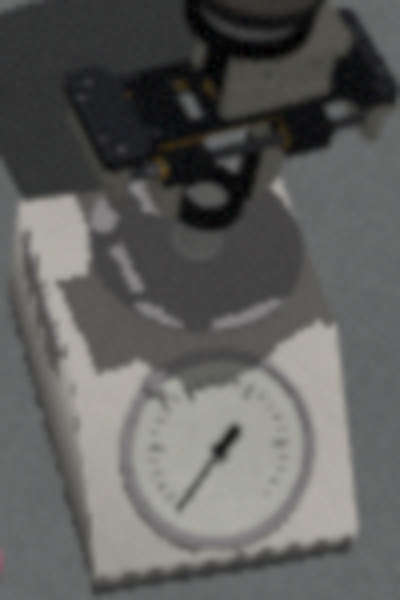

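View pics/t7.png

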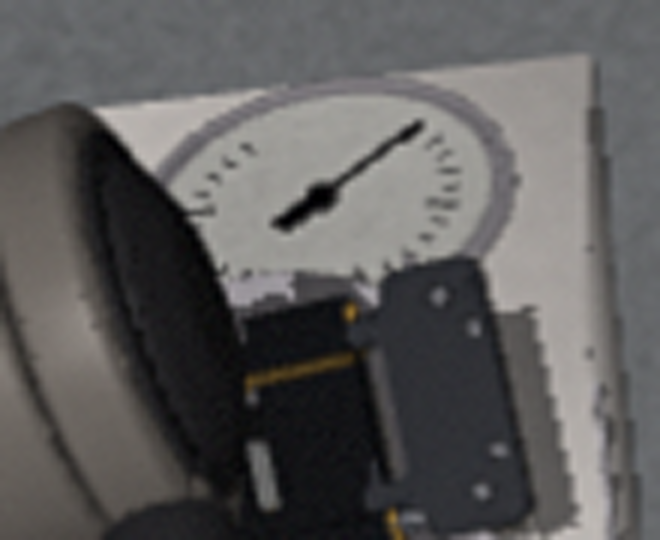

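```bash
cat > needle.py <<'E'
from h import *
V=np.load("dial.npy")
def frame():
    al,ps=V[3:5]; n=np.array([np.sin(al)*np.cos(ps),np.sin(al)*np.sin(ps),np.cos(al)])
    u=np.array([-np.sin(ps),np.cos(ps),0]); return V[:3],n,u,np.cross(n,u)
CEN={"scene":(385+275.5/8-.5,205+302.5/8-.5),"top":(155+347.5/9-.5,215+252.5/9-.5)}
def angle(n,I):
    c,nn,u,w=frame(); K,d,R,t,_=info(n); o=-R.T@t
    D=np.r_[cv2.undistortPoints(np.float64(CEN[n]).reshape(1,1,2),K,d).ravel(),1]@R
    c=o+D*(((c-o)@nn)/(D@nn))
    a=np.linspace(-np.pi,np.pi,720,endpoint=False); rr=np.linspace(.018,.046,24)
    A,Rr=np.meshgrid(a,rr)
    P=c+Rr[...,None]*(np.cos(A)[...,None]*u+np.sin(A)[...,None]*w)
    q=proj(n,P.reshape(-1,3)).reshape(*A.shape,2).astype(np.float32)
    g=I.astype(np.float32).sum(2)
    s=cv2.remap(g,q[...,0],q[...,1],cv2.INTER_LINEAR)
    return a,s
def needle(n,I):
    a,s=angle(n,I); 
    m=(s<300).mean(0)+ (600-s.mean(0))/600
    k=np.exp(-(np.arange(-12,13)/4.)**2); m=np.convolve(np.r_[m,m,m],k/k.sum(),'same')[720:1440]
    top=np.argsort(m)[::-1]; i=top[0]
    j=np.arange(i-8,i+9); w=np.clip(m[j%720]-m[j%720].min(),0,None); off=(w*np.arange(-8,9)).sum()/w.sum()
    return a[i]+off*(a[1]-a[0]), m[i]
if __name__=="__main__":
    import sys
    z={}
    for n in("scene","top"):
        z0=needle(n,cv2.imread(f"pics/{n}0.png")[:,:,::-1])
        I=eyes.read_camera(n); v=needle(n,I); print(n,"zero",np.round(z0,3),"now",np.round(v,3),"needle rad",round((z0[0]-v[0])%(2*np.pi),3))
E
python3 needle.py
```

```text
scene zero [-2.295  0.444] now [-2.294  0.432] needle rad 6.282
top zero [-2.335  1.679] now [-2.334  1.647] needle rad 6.282
```

Request:
carry_out([
  [[-0.0004, 0.0, 0.004], 0],
  [[0, 0, 0.004], 0],
  [[0, 0, 0.003], 0],
  [[0, 0, 0], 0],
])

```text
time: 7.92
tool_pos: [0.4985, 0.2515, 0.1974]
tool_rot: [-3.14, -0.012, 0.221]
contact_force: [-0.3, -0.7, -1.3]
opening: 0.0478
```

```bash
python3 go.py .4983 .2514 .200; python3 needle.py;  python3 - <<'E'
from h import *
a=save("scene","s8",(365,130,465,280),4)
E
```

```text
t 7.92 pos [0.4985 0.2515 0.1974] rot [-3.1396 -0.0123  0.221 ] open 0.0478 F [-0.32 -0.66 -1.28]
tool shift mm [-0.23  0.07 -2.64]
scene zero [-2.295  0.444] now [-2.294  0.431] needle rad 6.283
top zero [-2.335  1.679] now [-2.334  1.648] needle rad 6.283
```

View pics/s8.png

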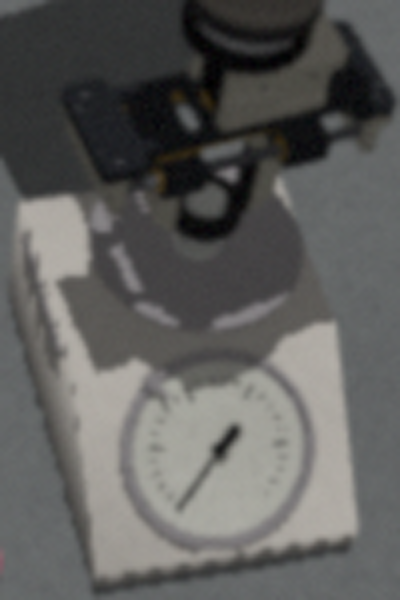

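Request:
carry_out([
  [[-0.0002, 0.0, 0.006], 0],
  [[0, 0, 0.006], 0],
  [[0, 0, 0.006], 0],
  [[0, 0, 0.005], 0],
  [[0, 0, 0.003], 0],
  [[0, 0, 0], 0],
])

```text
time: 8.82
tool_pos: [0.4988, 0.2516, 0.1697]
tool_rot: [-3.14, -0.013, 0.221]
contact_force: [0.6, 0.5, -1.4]
opening: 0.0475
```

```bash
python3 go.py .4983 .2514 .165; python3 needle.py
```

```text
t 8.82 pos [0.4988 0.2516 0.1697] rot [-3.1396 -0.0126  0.221 ] open 0.0475 F [ 0.62  0.47 -1.43]
tool shift mm [-0.59  0.12  4.68]
scene zero [-2.295  0.444] now [-2.373  0.691] needle rad 0.078
top zero [-2.335  1.679] now [-2.39   1.621] needle rad 0.055
```

Request:
carry_out([
  [[0, 0.0, 0.002], 0],
  [[0, 0, 0.002], 0],
  [[0, 0, 0.0015], 0],
  [[0, 0, 0], 0],
])

```text
time: 9.43
tool_pos: [0.4993, 0.2518, 0.1648]
tool_rot: [-3.139, -0.014, 0.221]
contact_force: [0.6, -0.2, -0.5]
opening: 0.0478
```

```bash
python3 go.py .4983 .2514 .165; python3 needle.py
```

```text
t 9.43 pos [0.4993 0.2518 0.1648] rot [-3.1394 -0.0144  0.221 ] open 0.0478 F [ 0.63 -0.15 -0.54]
tool shift mm [-1.05  0.18 -0.22]
scene zero [-2.295  0.444] now [-3.053  1.191] needle rad 0.758
top zero [-2.335  1.679] now [-3.021  1.678] needle rad 0.687
```

Request:
carry_out([
  [[-0.0008, 0, 0], 0],
  [[0, 0, 0], 0],
  [[0, 0, 0], 0],
  [[0, 0, 0], 0],
], fingers=0.3)

```text
time: 10.02
tool_pos: [0.4987, 0.2517, 0.1652]
tool_rot: [-3.139, -0.015, 0.221]
contact_force: [0.7, -0.2, 0.3]
opening: 0.0646
```

```bash
python3 go.py .4983 .2514 .165; python3 needle.py;  python3 - <<'E'
from h import *
a=save("scene","s9",(365,130,465,280),4)
E
```

```text
t 10.03 pos [0.4987 0.2517 0.1652] rot [-3.1394 -0.0153  0.221 ] open 0.0646 F [ 0.7  -0.19  0.27]
tool shift mm [-0.48  0.21  0.18]
scene zero [-2.295  0.444] now [-3.079  0.973] needle rad 0.784
top zero [-2.335  1.679] now [-3.052  1.672] needle rad 0.718
```

View pics/s9.png

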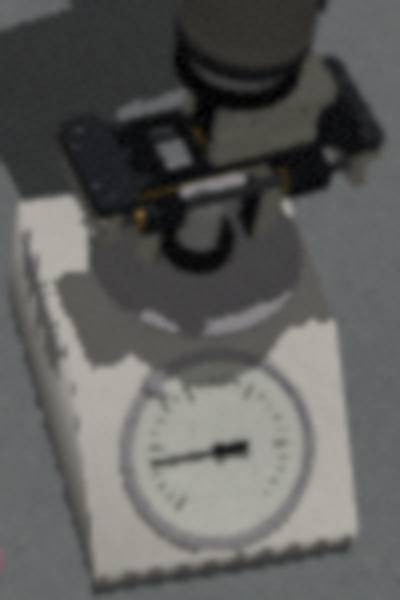

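Request:
carry_out([
  [[0, 0, -0.01], 0],
  [[0, 0, -0.025], 0],
  [[0, 0, -0.04], 0],
  [[0, 0.01, -0.03], 0],
  [[0, 0.04, 0], 0],
  [[0, 0.055, 0], 0],
  [[0, 0.055, 0], 0],
  [[0, 0.055, 0], 0],
  [[0, 0.055, 0.01], 0],
  [[0, 0.05, 0.02], 0],
])

```text
time: 11.42
tool_pos: [0.572, -0.0664, 0.2522]
tool_rot: [3.141, -0.029, 0.229]
contact_force: [0.1, 0.6, 0.3]
opening: 0.0643
```

```bash
python3 go.py .477 -.169 .06; python3 needle.py;  python3 - <<'E'
from h import *
a=save("scene","s10",(365,130,465,280),4)
b=save("top","t10",(140,210,250,350),4)
E
```

```text
t 11.43 pos [ 0.572  -0.0664  0.2522] rot [ 3.1406 -0.0286  0.2289] open 0.0643 F [0.13 0.58 0.32]
tool shift mm [-121.28   78.21  188.9 ]
scene zero [-2.295  0.444] now [-3.076  0.877] needle rad 0.781
top zero [-2.335  1.679] now [-3.052  1.668] needle rad 0.717
```

View pics/s10.png

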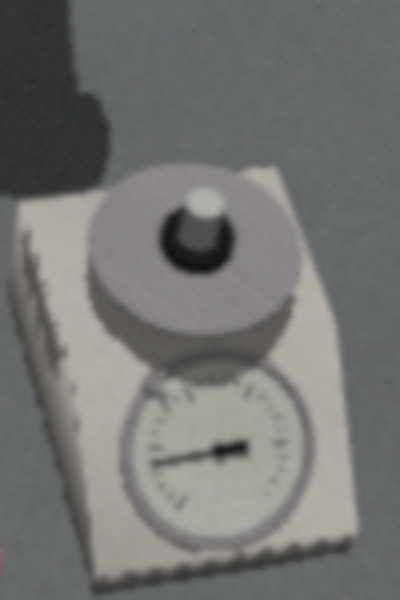

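View pics/t10.png

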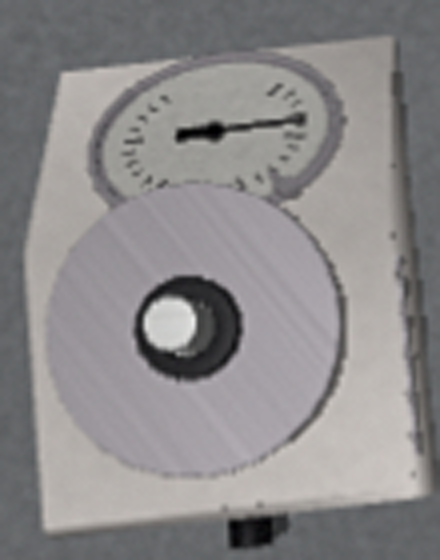

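Request:
carry_out([
  [[-0.025, 0.016, 0.03], 0],
  [[-0.03, 0.02, 0.045], 0],
  [[-0.03, 0.02, 0.045], 0],
  [[-0.025, 0.015, 0.04], 0],
  [[-0.01, 0.005, 0.02], 0],
  [[0, 0, 0], 0],
  [[0, 0, 0], 0],
])

```text
time: 12.5
tool_pos: [0.4805, -0.1594, 0.0717]
tool_rot: [3.136, -0.04, 0.24]
contact_force: [0.1, 0.0, 0.6]
opening: 0.0639
```

```bash
python3 go.py .477 -.169 .0075
```

```text
t 12.5 pos [ 0.4805 -0.1594  0.0717] rot [ 3.136  -0.0401  0.2401] open 0.0639 F [0.11 0.   0.6 ]
tool shift mm [-8.29  8.14 63.97]
```

Request:
carry_out([
  [[-0.004, 0.004, 0.015], 0],
  [[-0.004, 0.004, 0.015], 0],
  [[0, 0, 0.012], 0],
  [[0, 0, 0.008], 0],
  [[0, 0, 0], 0],
  [[0, 0, 0], 0],
])

```text
time: 13.25
tool_pos: [0.4802, -0.1684, 0.0214]
tool_rot: [3.131, -0.045, 0.244]
contact_force: [0.5, 0.4, 0.1]
opening: 0.0642
```

```bash
python3 go.py .477 -.169 .0075
```

```text
t 13.25 pos [ 0.4802 -0.1684  0.0214] rot [ 3.1314 -0.0454  0.2442] open 0.0642 F [0.46 0.44 0.05]
tool shift mm [-3.89 -0.36 13.74]
```

Run:
```python
from h import *
for i in range(5):
    s=monitor.observe(); print(s['time'],(s['tool_pos']*1e3).round(2),(s['tool_rot']%6.2832).round(4),s['qpos'].round(4)); eyes.read_camera("top") if i<4 else 0
```

```text
13.25 [ 480.21 -168.43   21.41] [3.1314 6.2378 0.2442] [-0.5028  0.56    1.846   0.0365  0.6957  0.7965]
13.3 [ 480.18 -168.44   21.46] [3.1314 6.2377 0.2441] [-0.5029  0.5599  1.846   0.0365  0.6958  0.7965]
13.35 [ 480.19 -168.49   21.54] [3.1313 6.2376 0.2441] [-0.503   0.5597  1.8461  0.0365  0.6957  0.7965]
13.4 [ 480.16 -168.5    21.57] [3.1313 6.2376 0.244 ] [-0.503   0.5596  1.8461  0.0365  0.6958  0.7965]
13.45 [ 480.16 -168.54   21.59] [3.1312 6.2376 0.244 ] [-0.5031  0.5595  1.8461  0.0364  0.6957  0.7964]
```

Request:
carry_out([
  [[-0.0039, 0, 0.008], 0],
  [[0, 0, 0.0055], 0],
  [[0, 0, 0], 0],
])

```text
time: 13.82
tool_pos: [0.4767, -0.1696, 0.0071]
tool_rot: [3.131, -0.046, 0.244]
contact_force: [0.3, -0.2, 1.6]
opening: 0.0644
```

```bash
python3 go.py .477 -.169 .0075
```

```text
t 13.82 pos [ 0.4767 -0.1696  0.0071] rot [ 3.131  -0.0458  0.2439] open 0.0644 F [ 0.26 -0.16  1.65]
tool shift mm [ 0.45 -0.47 -0.35]
```

Request:
carry_out([
  [[0, 0, 0], 0],
  [[0, 0, 0], 0],
  [[0, 0, 0], 0],
  [[0, 0, 0], 0],
], fingers=1, grip_force=12)

```text
time: 14.32
tool_pos: [0.4768, -0.1696, 0.0071]
tool_rot: [3.131, -0.046, 0.244]
contact_force: [-0.2, -0.6, -0.5]
opening: 0.0485
```

```bash
python3 go.py .4983 .2514 .27
python3 - <<'E'
from h import *
a=save("scene","s11",(195,185,345,310),5)
E
```

```text
t 14.32 pos [ 0.4768 -0.1696  0.0071] rot [ 3.1311 -0.0458  0.2439] open 0.0485 F [-0.2  -0.58 -0.47]
tool shift mm [ 134.44 -400.58 -261.2 ]
```

View pics/s11.png

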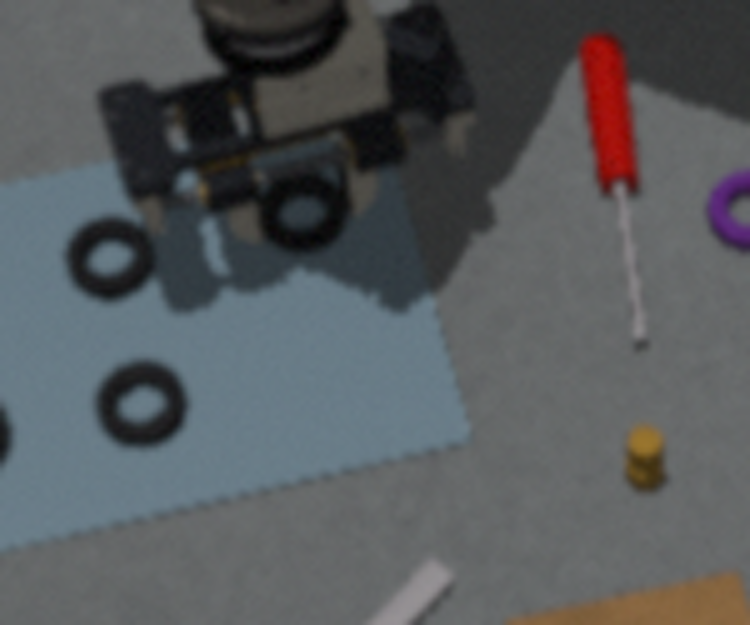

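Request:
carry_out([
  [[0, 0, -0.01], 0],
  [[0, 0, -0.03], 0],
  [[0.005, 0, -0.05], 0],
  [[0.01, -0.02, -0.055], 0],
  [[0.015, -0.04, -0.055], 0],
  [[0.02, -0.05, -0.045], 0],
  [[0.02, -0.055, -0.015], 0],
  [[0.02, -0.055, 0], 0],
  [[0.015, -0.05, 0], 0],
  [[0.01, -0.05, 0], 0],
])

```text
time: 15.62
tool_pos: [0.4989, 0.1632, 0.2723]
tool_rot: [3.13, -0.056, 0.235]
contact_force: [1.1, -0.8, -0.9]
opening: 0.0485
```

```bash
python3 go.py .4983 .2514 .25
```

```text
t 15.62 pos [0.4989 0.1632 0.2723] rot [ 3.1298 -0.0557  0.2355] open 0.0485 F [ 1.11 -0.83 -0.9 ]
tool shift mm [ 18.69 -86.23  22.38]
```

Request:
carry_out([
  [[0.006, -0.03, 0.005], 0],
  [[0.006, -0.03, 0.005], 0],
  [[0.005, -0.018, 0.005], 0],
  [[0.001, -0.004, 0.004], 0],
  [[0, 0, 0], 0],
  [[0, 0, 0], 0],
])

```text
time: 16.38
tool_pos: [0.4966, 0.2513, 0.2552]
tool_rot: [3.129, -0.057, 0.24]
contact_force: [0.6, -0.0, -1.3]
opening: 0.0486
```

```bash
python3 go.py .4983 .2514 .225
```

```text
t 16.38 pos [0.4966 0.2513 0.2552] rot [ 3.129  -0.0573  0.2396] open 0.0486 F [ 0.56 -0.02 -1.27]
tool shift mm [-0.07 -0.09 30.28]
```

Request:
carry_out([
  [[0, 0, 0.012], 0],
  [[0, 0, 0.012], 0],
  [[0, 0, 0.005], 0],
  [[0, 0, 0], 0],
])

```text
time: 16.88
tool_pos: [0.4986, 0.2494, 0.2238]
tool_rot: [3.129, -0.056, 0.237]
contact_force: [0.9, 0.0, -1.0]
opening: 0.0481
```

```bash
python3 go.py .4983 .2514 .213
python3 - <<'E'
from h import *
from ov import overlay
s=monitor.observe()['tool_pos']
a=save("scene","s12f"); 
overlay("pics/s12f.png","pics/s12o.png",s,(398,150,443,195),13,zoff=.0041)
print(dicsfit("scene",a,(1,1,3,3),(0,1),.2,.01,[.5,.25]) if 0 else '')
E
```

```text
t 16.88 pos [0.4986 0.2494 0.2238] rot [ 3.1286 -0.0562  0.237 ] open 0.0481 F [ 0.88  0.01 -1.04]
tool shift mm [-0.44 -2.14 10.8 ]
```

View pics/s12o.png

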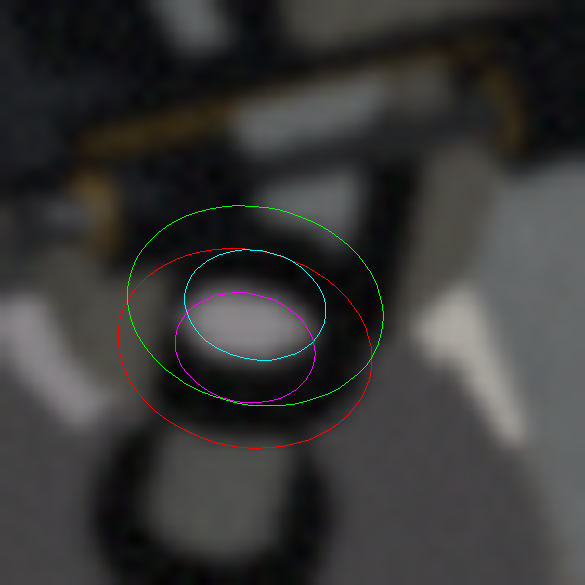

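Request:
carry_out([
  [[-0.0002, -0.0021, 0.004], 0],
  [[0, 0, 0.004], 0],
  [[0, 0, 0.0], 0],
])

```text
time: 17.3
tool_pos: [0.4987, 0.2519, 0.2161]
tool_rot: [3.129, -0.058, 0.237]
contact_force: [0.3, 0.3, -0.7]
opening: 0.0483
```

```bash
python3 go.py .4983 .2514 .203
```

```text
t 17.3 pos [0.4987 0.2519 0.2161] rot [ 3.1288 -0.0578  0.2373] open 0.0483 F [ 0.32  0.35 -0.71]
tool shift mm [-1.26  0.26 13.02]
```

Request:
carry_out([
  [[-0.0008, 0.0003, 0.004], 0],
  [[-0.0004, 0, 0.004], 0],
  [[0, 0, 0.004], 0],
  [[0, 0, 0], 0],
])

```text
time: 17.8
tool_pos: [0.4983, 0.2513, 0.2032]
tool_rot: [3.129, -0.058, 0.237]
contact_force: [0.6, -0.2, -0.6]
opening: 0.0482
```

```bash
python3 go.py .4983 .2514 .195; python3 needle.py
```

```text
t 17.8 pos [0.4983 0.2513 0.2032] rot [ 3.1288 -0.058   0.2374] open 0.0482 F [ 0.64 -0.21 -0.64]
tool shift mm [-0.44 -0.16  8.24]
scene zero [-2.295  0.444] now [-3.077  0.939] needle rad 0.783
top zero [-2.335  1.679] now [-3.052  1.675] needle rad 0.717
```

Needle unchanged at 0.75 with the core's underside already at about .199, roughly 6 mm below the spindle top, so it has found the spindle. Lowering on to core 1 (contact expected at TCP ≈ .177).

Request:
carry_out([
  [[-0.0004, 0, 0.004], 0],
  [[-0.0003, 0, 0.005], 0],
  [[-0.0003, 0, 0.005], 0],
  [[-0.0002, 0, 0.005], 0],
  [[0, 0, 0.003], 0],
  [[0, 0, 0], 0],
])

```text
time: 18.65
tool_pos: [0.4986, 0.2511, 0.1799]
tool_rot: [3.129, -0.058, 0.237]
contact_force: [0.0, 0.5, -1.0]
opening: 0.0484
```

```bash
python3 go.py .4983 .2514 .177; python3 needle.py
```

```text
t 18.65 pos [0.4986 0.2511 0.1799] rot [ 3.1288 -0.0584  0.2374] open 0.0484 F [ 0.03  0.5  -1.04]
tool shift mm [-0.4 -0.4  2.9]
scene zero [-2.295  0.444] now [-3.077  0.954] needle rad 0.783
top zero [-2.335  1.679] now [-3.052  1.675] needle rad 0.717
```

Request:
carry_out([
  [[-0.0004, -0.0002, 0.003], 0],
  [[-0.0002, 0, 0.003], 0],
  [[-0.0001, 0, 0.002], 0],
  [[0, 0, 0], 0],
])

```text
time: 19.25
tool_pos: [0.4988, 0.2514, 0.1722]
tool_rot: [3.129, -0.06, 0.237]
contact_force: [-2.1, 0.0, -0.1]
opening: 0.0485
```

```bash
python3 go.py .4983 .2514 .172; python3 needle.py
```

```text
t 19.25 pos [0.4988 0.2514 0.1722] rot [ 3.1291 -0.0602  0.2374] open 0.0485 F [-2.13  0.05 -0.14]
tool shift mm [-0.47 -0.1   0.21]
scene zero [-2.295  0.444] now [2.576 0.79 ] needle rad 1.413
top zero [-2.335  1.679] now [2.654 1.615] needle rad 1.295
```

Request:
carry_out([
  [[-0.0007, 0, 0], 0],
  [[0, 0, 0], 0],
])

```text
time: 19.6
tool_pos: [0.4982, 0.2513, 0.1726]
tool_rot: [3.129, -0.061, 0.237]
contact_force: [-0.3, 0.9, -0.6]
opening: 0.0485
```

Request:
carry_out([
  [[0, 0, 0], 0],
  [[0, 0, 0], 0],
  [[0, 0, 0], 0],
  [[0, 0, 0], 0],
], fingers=0.3)

```text
time: 20.1
tool_pos: [0.4984, 0.2513, 0.1728]
tool_rot: [3.129, -0.061, 0.237]
contact_force: [0.4, 0.3, -0.7]
opening: 0.0643
```

```bash
python3 go.py .4983 .2514 .172; python3 needle.py;  python3 - <<'E'
from h import *
a=save("scene","s13",(365,130,465,280),4)
b=save("top","t13",(140,210,250,350),4)
E
```

```text
t 20.1 pos [0.4984 0.2513 0.1728] rot [ 3.1292 -0.0613  0.2374] open 0.0643 F [ 0.41  0.31 -0.7 ]
tool shift mm [-0.08 -0.13  0.78]
scene zero [-2.295  0.444] now [2.345 0.965] needle rad 1.644
top zero [-2.335  1.679] now [2.411 1.609] needle rad 1.537
```

View pics/s13.png

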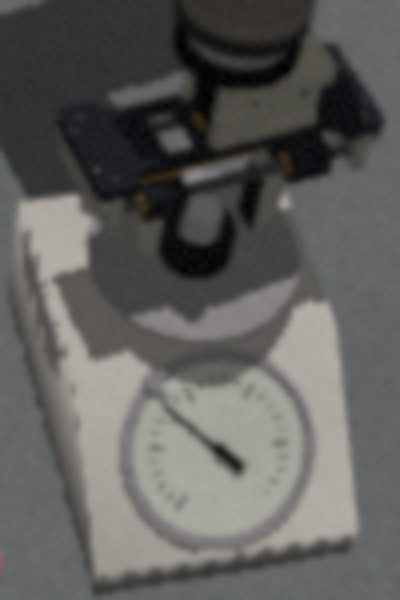

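View pics/t13.png

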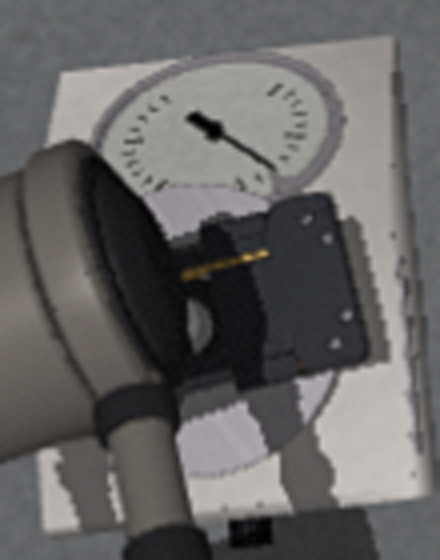

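Request:
carry_out([
  [[0, 0, -0.01], 0],
  [[0, 0, -0.025], 0],
  [[0, 0, -0.04], 0],
  [[0, 0.01, -0.03], 0],
  [[0, 0.04, 0], 0],
  [[0, 0.055, 0], 0],
  [[0, 0.055, 0], 0],
  [[0, 0.05, 0], 0],
  [[0, 0.04, 0], 0],
  [[0, 0, 0], 0],
])

```text
time: 21.55
tool_pos: [0.5527, 0.0016, 0.292]
tool_rot: [3.127, -0.07, 0.24]
contact_force: [0.4, 1.3, -0.8]
opening: 0.0639
```

```bash
python3 go.py .498 -.2767 .06; python3 needle.py;  python3 - <<'E'
from h import *
a=save("scene","s14f"); b=save("top","t14f")
save("scene","s14",(385,205,455,280),8,a)
save("top","t14",(155,215,235,270),9,b)
E
```

```text
t 21.55 pos [0.5527 0.0016 0.292 ] rot [ 3.1271 -0.0702  0.2405] open 0.0639 F [ 0.41  1.26 -0.84]
tool shift mm [-135.34  253.98  226.71]
scene zero [-2.295  0.444] now [2.332 0.884] needle rad 1.657
top zero [-2.335  1.679] now [2.413 1.632] needle rad 1.535
```

View pics/s14.png

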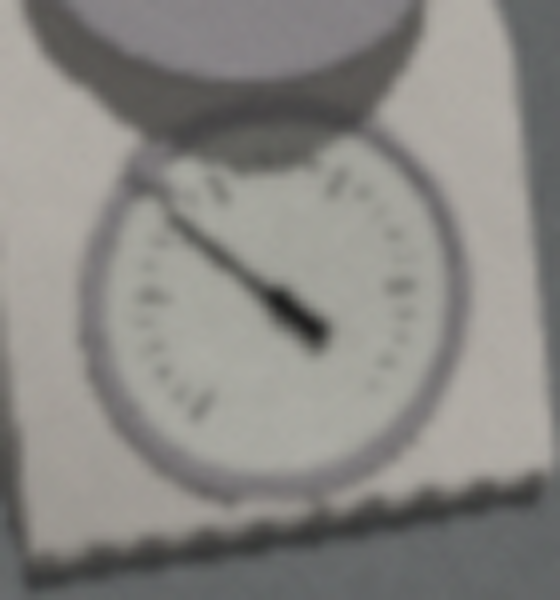

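View pics/t14.png

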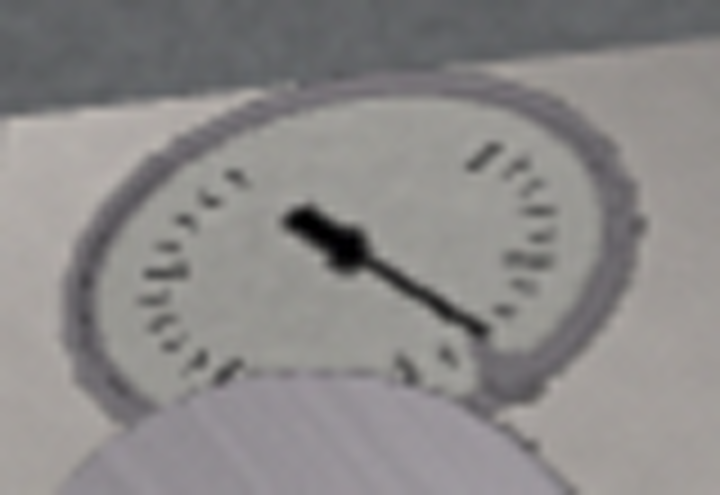

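```bash
cat > rect.py <<'E'
from needle import *
def rect(n,I,S=560,half=.07):
    c,nn,u,w=frame(); K,d,R,t,_=info(n); o=-R.T@t
    D=np.r_[cv2.undistortPoints(np.float64(CEN[n]).reshape(1,1,2),K,d).ravel(),1]@R
    c=o+D*(((c-o)@nn)/(D@nn))
    g=(np.arange(S)+.5)/S*2*half-half; X,Y=np.meshgrid(g,-g)
    q=proj(n,(c+X[...,None]*u+Y[...,None]*w).reshape(-1,3)).reshape(S,S,2).astype(np.float32)
    return cv2.remap(I,q[...,0],q[...,1],cv2.INTER_CUBIC)
if __name__=="__main__":
    for n,f in(("scene","s14f"),("top","t14f")):
        r=rect(n,cv2.imread(f"pics/{f}.png")); r0=rect(n,cv2.imread(f"pics/{n}0.png"))
        cv2.imwrite(f"pics/r_{n}.png",r); cv2.imwrite(f"pics/r0_{n}.png",r0)
E
python3 rect.py
```

```text
(no output)
```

View pics/r_scene.png

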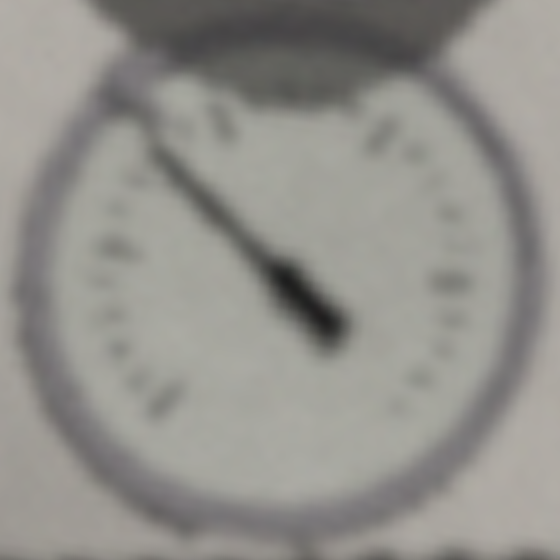

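View pics/r_top.png

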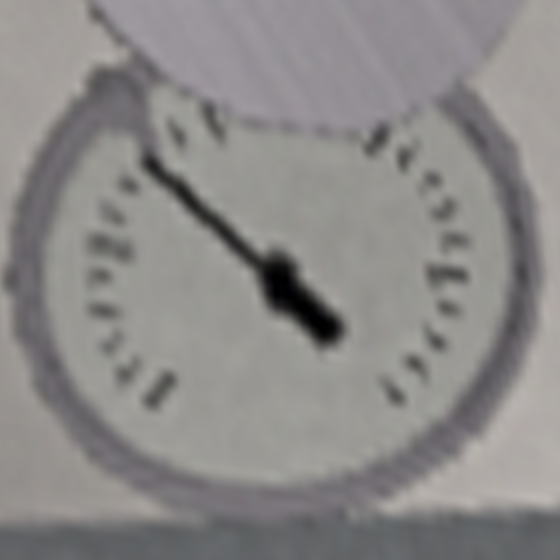

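View pics/r0_top.png

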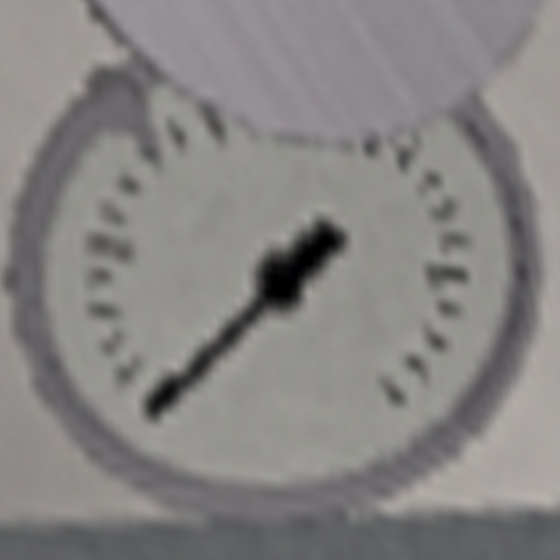

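Run:
```python
from rect import *
for n,f in(("scene","s14f"),("top","t14f")):
    c,nn,u,w=frame(); K,d,R,t,_=info(n); o=-R.T@t; v=o-c; v/=np.linalg.norm(v)
    vn=v@nn; print(n,"parallax per mm height (u,w):",(v@u/vn).round(3),(v@w/vn).round(3))
    r=rect(n,cv2.imread(f"pics/{f}.png"),S=1400)
    r0=rect(n,cv2.imread(f"pics/{n}0.png"),S=1400)
    out=np.hstack([r0[120:520,150:550],r[120:520,150:550]])
    # contrast
    out=cv2.convertScaleAbs(out,alpha=1.6,beta=-90); 
    # draw rays at angle every .1 rad from needle zero? direction lines from centre (700,700)
    cv2.imwrite(f"pics/z_{n}.png",out)
```

```text
scene parallax per mm height (u,w): -0.279 0.105
top parallax per mm height (u,w): -0.29 1.012
```

View pics/z_scene.png

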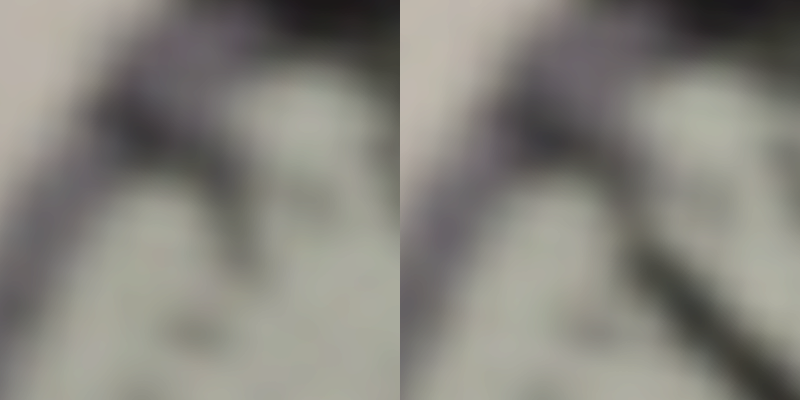

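View pics/z_top.png

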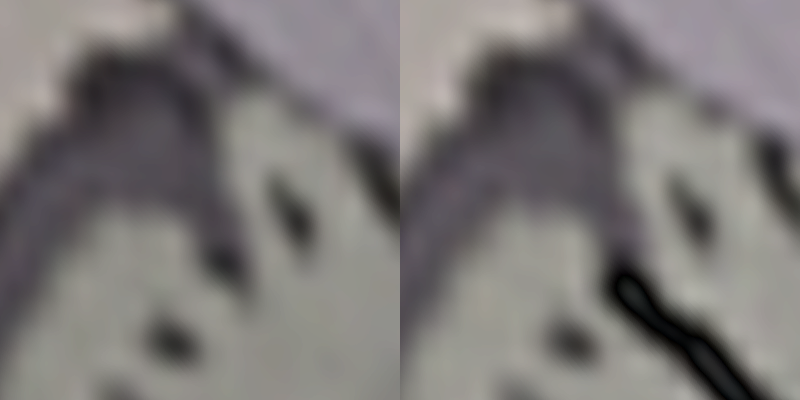

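Both views agree the needle stands short of the marker. The needle tip is at (485,330) in the top crop, just short of the tab's point at about (480,345). Against the 0.2 rad ticks the needle reads about 1.57–1.60 and the marker about 1.675. Two cores aren't enough, so a third is needed. Even the heaviest core (1.2 rad) stays within the allowed band.

Request:
carry_out([
  [[-0.02, 0.035, 0.015], 0],
  [[-0.025, 0.05, 0.03], 0],
  [[-0.025, 0.05, 0.045], 0],
  [[-0.025, 0.05, 0.05], 0],
  [[-0.025, 0.045, 0.045], 0],
  [[-0.01, 0.02, 0.03], 0],
  [[0, 0, 0], 0],
])

```text
time: 22.62
tool_pos: [0.5099, -0.246, 0.0864]
tool_rot: [3.126, -0.078, 0.262]
contact_force: [-1.0, 0.7, 0.1]
opening: 0.0644
```

```bash
python3 go.py .4983 -.2767 .0075
```

```text
t 22.62 pos [ 0.5099 -0.246   0.0864] rot [ 3.1264 -0.0778  0.2622] open 0.0644 F [-1.01  0.66  0.07]
tool shift mm [-25.23  25.48  77.59]
```

Request:
carry_out([
  [[-0.01, 0.01, 0.015], -0.02],
  [[-0.01, 0.01, 0.02], 0],
  [[-0.005, 0.0055, 0.02], 0],
  [[0, 0, 0.007], 0],
  [[0, 0, 0], 0],
])

```text
time: 23.25
tool_pos: [0.5041, -0.2717, 0.0289]
tool_rot: [3.118, -0.084, 0.293]
contact_force: [0.3, 0.3, -0.0]
opening: 0.0645
```

```bash
python3 go.py .4983 -.2767 .0075
```

```text
t 23.25 pos [ 0.5041 -0.2717  0.0289] rot [ 3.1183 -0.0843  0.2931] open 0.0645 F [ 0.34  0.31 -0.01]
tool shift mm [-8.76  2.63 20.81]
```

Request:
carry_out([
  [[-0.0087, 0.0026, 0.01], 0],
  [[0, 0, 0.009], 0],
  [[0, 0, 0], 0],
])

```text
time: 23.62
tool_pos: [0.4991, -0.2764, 0.0101]
tool_rot: [3.116, -0.086, 0.295]
contact_force: [0.0, -0.5, -1.0]
opening: 0.0641
```

```bash
python3 go.py .4983 -.2767 .0075
```

```text
t 23.62 pos [ 0.4991 -0.2764  0.0101] rot [ 3.1159 -0.0862  0.2949] open 0.0641 F [ 0.04 -0.46 -1.  ]
tool shift mm [-1.08 -0.03  2.47]
```

Request:
carry_out([
  [[-0.001, 0, 0.0025], 0],
  [[0, 0, 0], 0],
])

```text
time: 23.88
tool_pos: [0.4984, -0.2768, 0.0074]
tool_rot: [3.116, -0.086, 0.295]
contact_force: [0.2, -0.7, 0.3]
opening: 0.0644
```

Request:
carry_out([
  [[0, 0, 0], 0],
  [[0, 0, 0], 0],
  [[0, 0, 0], 0],
  [[0, 0, 0], 0],
], fingers=1, grip_force=12)

```text
time: 24.38
tool_pos: [0.4985, -0.2769, 0.0076]
tool_rot: [3.115, -0.086, 0.295]
contact_force: [0.4, 0.1, -0.6]
opening: 0.0481
```

```bash
python3 go.py .4983 .2514 .27
```

```text
t 24.38 pos [ 0.4985 -0.2769  0.0076] rot [ 3.1155 -0.0865  0.2946] open 0.0481 F [ 0.44  0.06 -0.63]
tool shift mm [ 175.27 -499.   -261.26]
```

Request:
carry_out([
  [[0, 0, -0.01], 0],
  [[0, 0, -0.03], 0],
  [[0.005, -0.01, -0.05], 0],
  [[0.01, -0.03, -0.055], 0],
  [[0.015, -0.045, -0.055], 0.01],
  [[0.02, -0.055, -0.045], 0.01],
  [[0.02, -0.055, -0.015], 0.01],
  [[0.02, -0.055, 0], 0.01],
  [[0.02, -0.055, 0], 0.01],
  [[0.015, -0.05, 0], 0],
])

```text
time: 25.62
tool_pos: [0.5015, 0.0874, 0.2666]
tool_rot: [3.117, -0.098, 0.234]
contact_force: [0.5, -0.1, -1.2]
opening: 0.048
```

```bash
python3 go.py .4983 .2514 .265
```

```text
t 25.62 pos [0.5015 0.0874 0.2666] rot [ 3.1173 -0.0975  0.2341] open 0.048 F [ 0.45 -0.15 -1.24]
tool shift mm [  34.63 -160.29    1.08]
```

Request:
carry_out([
  [[0.008, -0.035, 0.0], 0],
  [[0.009, -0.045, 0.005], 0],
  [[0.008, -0.035, 0.005], 0],
  [[0.005, -0.02, 0.005], 0],
  [[0.003, -0.01, 0.005], 0],
  [[0, 0, 0], 0],
  [[0, 0, 0], 0],
])

```text
time: 26.5
tool_pos: [0.4994, 0.2435, 0.2497]
tool_rot: [3.117, -0.101, 0.239]
contact_force: [-0.2, 0.1, -1.5]
opening: 0.0482
```

```bash
python3 go.py .4983 .2514 .225
```

```text
t 26.5 pos [0.4994 0.2435 0.2497] rot [ 3.1168 -0.101   0.2391] open 0.0482 F [-0.24  0.06 -1.45]
tool shift mm [-1.68 -8.52 24.5 ]
```

Request:
carry_out([
  [[-0.0015, -0.0085, 0.01], 0],
  [[0, 0, 0.01], 0],
  [[0, 0, 0.005], 0],
  [[0, 0, 0], 0],
])

```text
time: 27.0
tool_pos: [0.4986, 0.2501, 0.2226]
tool_rot: [3.116, -0.1, 0.237]
contact_force: [0.1, -0.1, -0.7]
opening: 0.048
```

```bash
python3 go.py .4983 .2514 .21
python3 - <<'E'
from h import *
from ov import overlay
s=monitor.observe()['tool_pos']
a=save("scene","s15f"); 
overlay("pics/s15f.png","pics/s15o.png",s,(398,150,443,195),13,zoff=.0046)
E
```

```text
t 27.0 pos [0.4986 0.2501 0.2226] rot [ 3.1165 -0.1002  0.2367] open 0.048 F [ 0.14 -0.12 -0.75]
tool shift mm [-1.23 -1.64 12.5 ]
```

View pics/s15o.png

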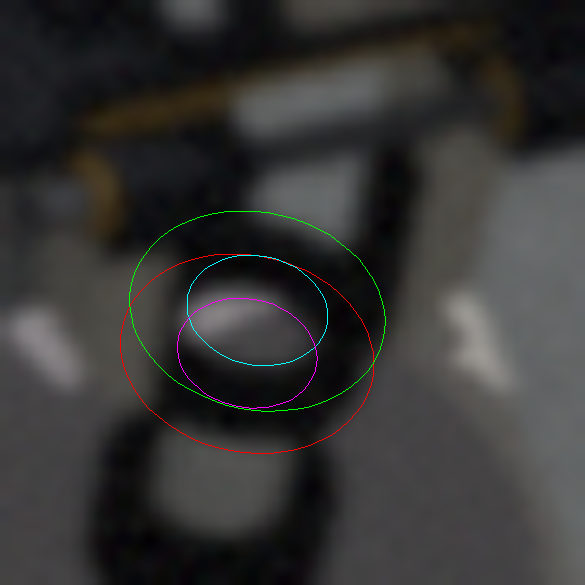

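Request:
carry_out([
  [[-0.0005, -0.0015, 0.005], 0],
  [[-0.0004, 0, 0.005], 0],
  [[-0.0003, 0, 0.003], 0],
  [[0, 0, 0], 0],
])

```text
time: 27.55
tool_pos: [0.4988, 0.2514, 0.2093]
tool_rot: [3.117, -0.101, 0.237]
contact_force: [0.4, -0.3, -1.2]
opening: 0.0481
```

```bash
python3 go.py .4983 .2514 .20
```

```text
t 27.55 pos [0.4988 0.2514 0.2093] rot [ 3.1166 -0.1015  0.2366] open 0.0481 F [ 0.37 -0.31 -1.24]
tool shift mm [-1.39 -0.35  9.17]
```

Request:
carry_out([
  [[-0.0007, -0.0002, 0.004], 0],
  [[-0.0005, 0, 0.004], 0],
  [[-0.0005, 0, 0.004], 0],
  [[0, 0, 0], 0],
])

```text
time: 28.05
tool_pos: [0.4984, 0.2512, 0.1964]
tool_rot: [3.117, -0.102, 0.237]
contact_force: [0.7, -0.6, -0.6]
opening: 0.0481
```

```bash
python3 go.py .4983 .2514 .192; python3 needle.py
```

```text
t 28.05 pos [0.4984 0.2512 0.1964] rot [ 3.1166 -0.1018  0.2365] open 0.0481 F [ 0.7  -0.61 -0.59]
tool shift mm [-0.46 -0.31  4.35]
scene zero [-2.295  0.444] now [2.362 0.688] needle rad 1.626
top zero [-2.335  1.679] now [2.449 1.586] needle rad 1.5
```

Request:
carry_out([
  [[-0.0005, -0.0002, 0.004], 0],
  [[-0.0004, 0, 0.004], 0],
  [[-0.0004, 0, 0.003], 0],
  [[0, 0, 0], 0],
])

```text
time: 28.65
tool_pos: [0.4984, 0.2512, 0.185]
tool_rot: [3.117, -0.103, 0.237]
contact_force: [-0.5, 0.7, -0.7]
opening: 0.0481
```

```bash
python3 go.py .4983 .2514 .180; python3 needle.py
```

```text
t 28.65 pos [0.4984 0.2512 0.185 ] rot [ 3.1167 -0.1026  0.2366] open 0.0481 F [-0.48  0.67 -0.69]
tool shift mm [-0.59 -0.36  4.98]
scene zero [-2.295  0.444] now [2.352 1.054] needle rad 1.636
top zero [-2.335  1.679] now [2.441 1.591] needle rad 1.508
```

Request:
carry_out([
  [[-0.0004, -0.0003, 0.003], 0],
  [[-0.0003, 0, 0.002], 0],
  [[-0.0002, 0, 0.002], 0],
  [[0, 0, 0], 0],
])

```text
time: 29.25
tool_pos: [0.4986, 0.2515, 0.1783]
tool_rot: [3.117, -0.104, 0.237]
contact_force: [-0.1, -0.1, -0.6]
opening: 0.0483
```

```bash
python3 go.py .4983 .2514 .178; python3 needle.py
python3 - <<'E'
from h import *
a=save("scene","s16",(365,130,465,280),4)
E
```

```text
t 29.25 pos [0.4986 0.2515 0.1783] rot [ 3.1169 -0.1041  0.2366] open 0.0483 F [-0.12 -0.09 -0.63]
tool shift mm [-0.36 -0.    0.24]
scene zero [-2.295  0.444] now [1.488 0.576] needle rad 2.5
top zero [-2.335  1.679] now [1.541 1.298] needle rad 2.407
```

View pics/s16.png

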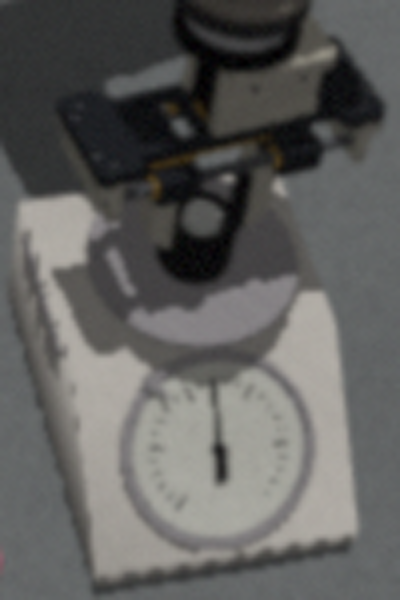

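Request:
carry_out([
  [[0, 0, 0], 0],
  [[0, 0, 0], 0],
  [[0, 0, 0], 0],
  [[0, 0, 0], 0],
], fingers=0.3)

```text
time: 29.9
tool_pos: [0.499, 0.2515, 0.1788]
tool_rot: [3.117, -0.105, 0.237]
contact_force: [-0.2, 0.4, 0.7]
opening: 0.0643
```

```bash
python3 go.py .4983 .2514 .178; python3 needle.py
python3 - <<'E'
from h import *
a=save("scene","s17",(365,130,465,280),4)
E
```

```text
t 29.9 pos [0.499  0.2515 0.1788] rot [ 3.1169 -0.1052  0.2366] open 0.0643 F [-0.2   0.42  0.67]
tool shift mm [-0.75 -0.03  0.76]
scene zero [-2.295  0.444] now [1.378 0.615] needle rad 2.61
top zero [-2.335  1.679] now [1.386 1.266] needle rad 2.563
```

View pics/s17.png

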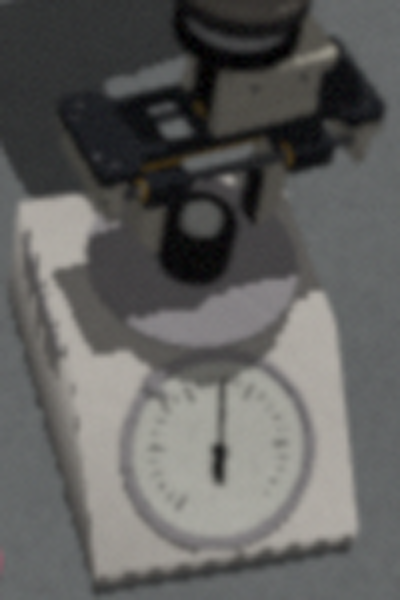

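Request:
carry_out([
  [[0, 0, -0.01], 0],
  [[0, 0, -0.025], 0],
  [[0, 0, -0.04], 0],
  [[0, 0.01, -0.03], 0],
  [[0, 0.04, 0], 0],
  [[0, 0.055, 0], 0],
  [[0, 0.05, 0], 0],
  [[0, 0.03, 0], 0],
  [[0, 0, 0], 0],
])

```text
time: 31.18
tool_pos: [0.5317, 0.0673, 0.2981]
tool_rot: [3.116, -0.113, 0.239]
contact_force: [-0.7, 0.2, 0.1]
opening: 0.0643
```

```bash
python3 go.py; python3 needle.py
python3 - <<'E'
from h import *
a=save("scene","s18",(365,130,465,280),4)
b=save("top","t18")
E
```

```text
t 31.18 pos [0.5317 0.0673 0.2981] rot [ 3.1156 -0.1129  0.2393] open 0.0643 F [-0.73  0.22  0.09]
scene zero [-2.295  0.444] now [1.368 0.768] needle rad 2.621
top zero [-2.335  1.679] now [-3.031  1.56 ] needle rad 0.696
```

View pics/s18.png

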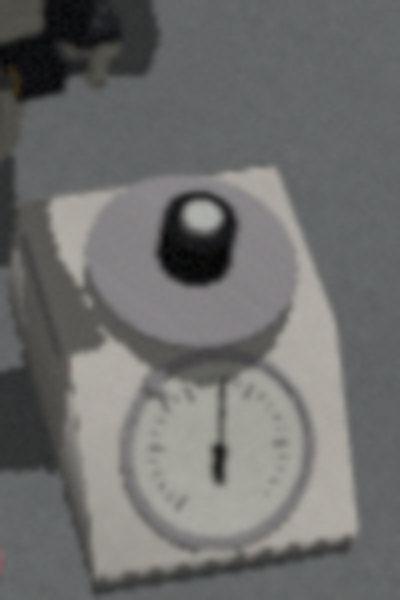

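View pics/t18.png

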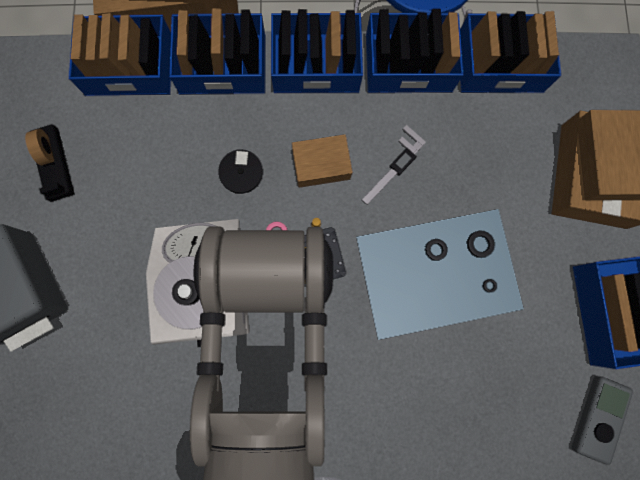

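Three cores lie stacked flat round the spindle, ring at (186,291) in the top view. The needle is past the marker, the fourth core is still at (436,249), and the arm is clear. Handing in.

```bash
python3 -c "
from cell import order; print(order.hand_in())"
```

```text
the job is handed in; nothing more can be done
None
```

I put three middle-sized cores over the spindle one at a time, let each go and let the needle settle, then handed in at about 31 s. No verdict is reported.

| Cores on the pan | Needle (rad) | Marker (about 1.68 rad) |
|---|---|---|
| 1 | about 0.75 | well short |
| 2 | about 1.57–1.60 | about 0.08–0.11 short |
| 3 | about 2.6 | about 0.9 past |

**Last checks:** The pictures show the three cores stacked flat round the spindle. The fourth core and all the bystanders that were in view are where they started, and the gripper is open and clear.

**Disagreements and weak points:**
- **Closest call:** the two-core reading was only just short of the marker. The cameras differed by up to about 0.1 rad on absolute angle because my dial-plane fit was imperfect. Both showed the needle short, so I added the third core. It could not have pushed the needle past the allowed band.
- **Last needle reading:** the top camera's automatic value (0.70) was false because the arm hid part of the dial. I used the scene camera, which read 2.62 with the arm clear. The top camera had read 2.56 just before the arm moved away.
- **Tool tilt:** the tool gradually tilted to about 0.11 rad over the run. Each core was picked and placed at nearly the same tilt, so the cores still went down flat.

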